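Clamp a bait jar in the stand's ratchet clamp and keep it held

ROBOT

A 7-joint arm with a two-finger parallel gripper is mounted at the origin on the work surface. World frame = base frame: x ahead of the robot, y to its left, z up, the work surface at z = 0. Lengths are in m, angles in rad, forces in N, time in s.
With the tool pointing down it reaches from about 0.4 to 0.9 m from the base axis. Payload 5.5 kg.
Tool frame: the origin (TCP) lies between the finger pads; the fingertips stand bot.tcp_to_tips ahead of it and the grasp point (between the pads) lies 5 mm behind it (bot.tcp_to_tips is the distance from the TCP to the fingertips, in m); y points along the fingers, x is the direction in which the jaws open and shut, and the axes are right-handed (so a half turn about y gives the same grasp; the last joint's range is limited). The gripper opens to 85 mm and grips with 20 to 120 N. Pads are 22 mm wide; open, the fingers measure 114 mm over their backs; the gripper's body (76 mm by 85 mm) begins 54 mm behind the grasp point. The pads swing forward as they close: fully open they stand 13 mm farther back than shut.
Start: joints at [-1.025, 0.501, -0.427, 1.55, 0.221, 1.138, -0.21], TCP at [0.181, 0.624, 0.245] pointing down, gripper open.
Joint ranges: [-2.88, 2.88], [-0.31, 2.03], [-1.54, 1.56], [0.2, 2.42], [-1.41, 4.55], [0.19, 2.02], [-2.57, 2.57]. Speed limits (rad/s): [2.57, 2.57, 3.14, 3.14, 3.14, 3.14, 3.14].

INTERFACE

Orientations are given as [roll, pitch, yaw] about the fixed x, y, z axes, in that order (R = Rz(yaw) Ry(pitch) Rx(roll)).
In Python, from bench import bot, capture gives the robot as it stands. The module is installed in compiled form; this text tells all that it offers.
- The arm moves only by the shell command python3 -m handwheel 'ROWS' [FORCE]. ROWS is JSON, a list of rows, each an object of numbers: "dx", "dy", "dz": the shift along the tool's x, y, z in cm; "wx", "wy", "wz": the turn, a rotation vector about the tool's x, y, z in rad; "grip": the gripper's target within -1 to 1 (shut at 1, half-way at 0, fully open at -1). In form: [{"dx": .., "dy": .., "dz": .., "wx": .., "wy": .., "wz": .., "grip": ..}, ...]. A call has 1 to 5 rows; each row shifts and turns the commanded pose from where the row before left it, along the tool's axes as they then stand; what a row does not reach is not made up. A row lasts 1/8 s, in which the tool goes at most 62.5 mm and 10.7 degrees, less where a joint would pass 70% of its speed; a pose out of reach is approached as far as the arm can. A call with a gripper value outside its range is refused whole. The fingers move at their own pace and stop on an object; FORCE is the grip in N (left out, the last holds). Time passes only in rows, so rows that do not move let the fingers close. It gives the time, the measured TCP pose, the force and the opening at its end, in the units of the state.
- bot.get_obs(): the state, without advancing time (a new reading comes with each control period).
- capture(name): name is "scene" or "top"; returns a dict with "img" (420x560x3 uint8, red, green, blue), "depth" (420x560 float32, m along the optical axis (not along the pixel's ray), 0 where there is no reading), "K" (3x3 intrinsics, pixels), "rvec" (rotation vector, rad) and "tvec" (3), from world to camera coordinates, as OpenCV has them. Camera axes: x right, y down, z forward; pixel columns grow to the right and rows downward; lengths in m; the calibration is good to about 2 mm. A picture is of the moment at which its call begins.
- bot.close_job(): hands the job in, once; it reports no verdict.
The state is a dict: "t": time; "qpos": joint angles; "dq": joint speeds; "tau": joint torques, N m; "position": TCP position; "eef_rot": TCP orientation; "contact_force": force on the tool from outside, world axes, zero at the start; "wrist_torque": the same for the moment, N m; "grip_width": finger opening in m.
Only numpy, scipy, OpenCV 4.12 (cv2) and the standard library are available. Lean on these libraries where they do the work, as an engineer would, in place of code of your own. Each camera call takes 0.05 s, during which the arm holds its last target.

TASK

Clamp the bait jar that stands in the ratchet clamp: push the V-shaped backstop fully home towards the jar, flip the catch bar over so that it lies flat across the bed behind the backstop, then pump the trigger until the sprung pad meets the jar and is pressed in about half-way. Never press the pad nearly all the way in, which would crush the jar, move the jaw only with the trigger, and leave the two other jars and the beaker where they are. Finish while still holding the trigger squeezed so that the pad stays half pressed: do not let go.

Things in the scene. Friction and masses are not known exactly. Their poses are not given: they have to be found in the camera images.
- press: The ratchet clamp, fixed to the table: aluminium bed plate 160 (x) x 480 (y) x 15 mm thick. Origin: centre of the bed's underside, on the table; z up, y along the clamp (backstop at the -y end, jar in the middle, black trigger housing at the +y end). 'Clamp' coordinates and x, y, z elsewhere are in this frame
- backstop_back (a point): Middle of the flat upright rear face (the -y face) of the grey V-shaped backstop, at x = 0, z = 43.5 mm of the clamp. The rear face is 90 mm wide (x) and 53 mm high (z = 17 to 70 mm); the backstop slides along y and stands in front of this point, opening its V to the jar
- backstop (a joint): Slide of the backstop (m): 0 = drawn right back, 0.060 = home against its end stop; it moves towards +y of the clamp and about 2.5 N of friction keeps it where it is left. Unlocked, it is shoved back when the jar is clamped
- catch_hinge (a point): Centre of the fixed hinge of the catch, at (62, -145, 40) mm of the clamp. The hinge axis runs along y of the clamp
- catch_tip (a point): End of the steel catch bar, 98 mm from its hinge; bar 16 mm wide along y, 12 mm thick, 0.1 kg. At first it stands up, leaning outwards (+x) from the bed; pushed to -x well past upright it falls by its weight and lies flat across the bed at z = 34 to 46 mm, 3 mm behind the backstop's rear face when that is home (else it lands on top of it)
- catch (a joint): Angle of the catch bar (rad): 0 = leaning 20 degrees outwards, 0.35 = upright, 1.92 = lying flat across the bed (end stop)
- trigger_pivot (a point): Fixed pivot of the trigger, at clamp (0, 125, 105) mm; axis along x. It sits between the two black cheeks of the housing, 56 mm wide over all in x, y = 90 to 165 mm, top at z = 123 mm; behind them stands a fixed upright grip, 24 mm wide in x, y = 169 to 191 mm, top at z = 190 mm
- trigger_grip (a point): Point to hold on the trigger, 62 mm from the pivot. The trigger is an upright grey blade, 16 mm wide in x and 14 mm thick in y, free above the housing's cheeks and rounded at its end 85 mm from the pivot. It can be pinched across its 16 mm width from above, or pushed on its -y face with closed fingers
- trigger (a joint): Trigger angle (rad): 0 = released, leaning 0.2 to the jar (-y); 0.4 = fully squeezed, leaning 0.2 to the fixed grip (+y). Spring return; 8 to 12 N hold it while the pad is pressed. Squeezing drives a pawl 40 mm per rad (16 mm in all), which pushes the jaw by a rack of 8 mm pitch: up to 8 mm of slack, then it catches; a full stroke gains 8 (at most 16) mm. Let right back to 0 between strokes
- jaw (a joint): Travel of the steel jaw towards the jar (m, towards -y of the clamp, range 0 to 0.085). 4 N of friction keeps it where it is left while the trigger returns
- pad_face (a point): Centre of the front (-y) face of the round black rubber pad, 32 mm diameter, 6 mm thick, at z = 60 mm of the clamp. The pad is carried by the jaw on a sprung rod, standing 14 mm clear of the jaw when free
- pad (a joint): How far the sprung pad is pressed in towards the jaw (m): 0 = free, 0.014 = right in. About half-way in (0.007) is a good grip. Spring: 3 N at 0, 0.7 N more per mm. If the trigger is let go while the pad is pressed, the pad pushes the jaw back and springs out to under 0.002
- jar_mid (a point): Centre (half-way up) of the bait jar to be clamped: a straight round jar, 66 mm diameter, 100 mm high with a white screw lid of 68 mm, standing loose on the bed between the V of the backstop and the pad, 0.2 kg. With the backstop home there are still a few mm of gap between the V and the jar; the pad pushes the jar across it
- stock_a: Another jar, standing on the table, origin under its centre: 66 mm diameter, 100 mm high. Leave alone
- stock_b: Another, larger jar on the table, origin under its centre: 72 mm diameter, 115 mm high. Leave alone
- beaker: White open beaker on the table, origin under its centre: 72 mm diameter, 85 mm high. Leave alone
There are look-alikes about, which are no part of the job. Leave any pink, purple or yellow look-alike of the part that bears jar_mid alone.

How it is judged:
By the outcome, as a careful person would: the job done as asked, in the order asked, and still so for the second after the job is handed in, while the arm keeps its last pose, push and grip.
It also fails if it takes over 67 s, if anything falls off the work surface, if the arm or the gripper's body presses on something with over 40 N, if the wrist force passes 120 N, or if a joint passes its speed limit or range.

## Working session

There is one attempt and no reset: what is moved stays moved. The work goes in short steps, Python scripts to look and compute and a shell command to move; the robot and the scene stay as the last step left them, time stands still between calls to the robot, and variables do not carry over. Pictures are saved under pics/ and viewed, and the job is handed in when it is done.

```bash
mkdir -p pics; ls; python3 - <<'E'
from bench import bot,capture
import cv2,numpy as np
o=bot.get_obs()
for k,v in o.items(): print(k,np.round(v,4))
print(bot.tcp_to_tips)
for n in("scene","top"):
    c=capture(n); cv2.imwrite(f"pics/{n}0.png",c["img"][...,::-1]); print(n,c["K"].tolist(),np.round(c["rvec"],4),np.round(c["tvec"],4))
    np.savez(f"/tmp/{n}0.npz",**c)
E
```

```text
pics
t 0.0
qpos [-1.0248  0.5019 -0.4268  1.5514  0.2208  1.1383 -0.2103]
dq [-0.0015  0.0019  0.001  -0.0015  0.0007 -0.0013 -0.0017]
tau [ 1.70000e-03 -5.69532e+01 -5.81610e+00 -2.80929e+01  1.04000e-02
  1.23000e-02  0.00000e+00]
position [0.1812 0.6235 0.2443]
eef_rot [-1.5707  0.0019  1.2881]
contact_force [ 0.4296 -0.0574 -0.1143]
wrist_torque [ 0.0074  0.0159 -0.0075]
grip_width 0.0856
0.014
scene [[431.6469902809461, 0.0, 273.805415911431], [0.0, 431.6469902809461, 206.08719299519063], [0.0, 0.0, 1.0]] [ 2.1259  0.8331 -0.3763] [-0.4673 -0.1018  1.1933]
top [[420.06305691513836, 0.0, 278.9368321434577], [0.0, 420.06305691513836, 207.33391683352647], [0.0, 0.0, 1.0]] [ 2.1361 -2.1693  0.1605] [0.0788 0.5377 0.8096]
```

View pics/scene0.png

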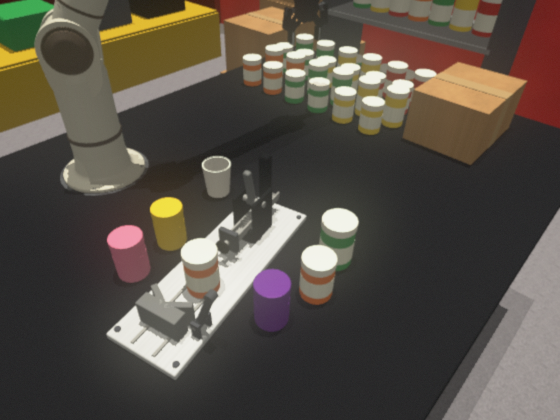

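View pics/top0.png

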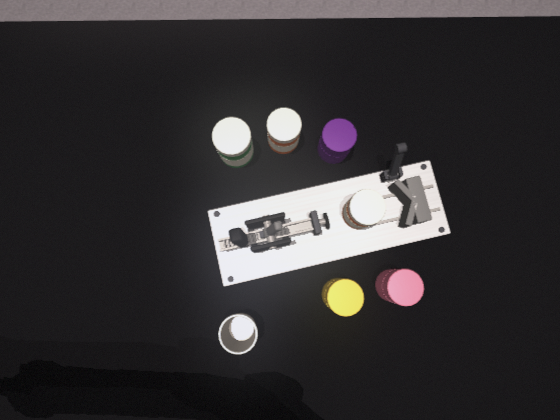

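The scene view shows the clamp with the bait jar at (200,268), the backstop at (165,312), the catch at (205,312) and the trigger at (250,185). In the top view these are at (367,208), (415,200), (397,162) and (270,232).

Possible look-alikes (top pixels):
- Yellow cylinder (345,297), pink (405,287) and purple (338,135).
- Stock jars (284,125) and (233,137).

The bait jar is the white-lidded one on the bed at (367,208).

```bash
cat > h.py <<'E'
import numpy as np,cv2
from scipy.spatial.transform import Rotation as R
def cloud(c):
    K=c["K"];d=c["depth"];v,u=np.indices(d.shape)
    P=np.stack([(u-K[0,2])/K[0,0]*d,(v-K[1,2])/K[1,1]*d,d],-1)
    Rm=cv2.Rodrigues(c["rvec"])[0]
    W=(P-c["tvec"].reshape(3))@Rm
    W[d<=0]=np.nan
    return W
def ray_plane(c,uv,z):
    Rm=cv2.Rodrigues(c["rvec"])[0]; t=c["tvec"].reshape(3)
    uv=np.atleast_2d(uv).astype(float)
    d=np.c_[(uv-[c["K"][0,2],c["K"][1,2]])/c["K"][0,0],np.ones(len(uv))]@Rm
    o=-Rm.T@t
    return o+d*((z-o[2])/d[:,2])[:,None]
def proj(c,P): return cv2.projectPoints(np.atleast_2d(P).astype(float),c["rvec"],c["tvec"],c["K"],None)[0][:,0]
E
python3 - <<'E'
from h import *
c=dict(np.load("/tmp/top0.npz")); W=cloud(c)
img=c["img"].astype(int)
m=((W[...,2]>0.006)&(W[...,2]<0.024)&(img.min(2)>110)).astype(np.uint8)
print("bed z",np.nanmedian(W[...,2][m>0]), "table z",np.nanmedian(W[...,2][20:60,:]))
n,l,s,_=cv2.connectedComponentsWithStats(m); print(s[s[:,4]>100])
pts=np.argwhere(m>0)[:,::-1]
n0=1+np.argmax(s[1:,4]); pts=np.argwhere(l==n0)[:,::-1]
w=ray_plane(c,pts,0.015)[:,:2]
r=cv2.minAreaRect((w*1000).astype(np.float32)); print(r)
print(cv2.boxPoints(r))
img2=cv2.resize(c["img"][130:300,200:460],None,fx=3,fy=3,interpolation=cv2.INTER_CUBIC)
cv2.imwrite("pics/topcrop0.png",img2[...,::-1])
s=dict(np.load("/tmp/scene0.npz"))
img2=cv2.resize(s["img"][140:380,100:360],None,fx=2.5,fy=2.5,interpolation=cv2.INTER_CUBIC)
cv2.imwrite("pics/scenecrop0.png",img2[...,::-1])
E
```

```text
bed z 0.014987066313181838 table z -9.943742045945755e-05
[[     0      0    560    420 222764]
 [   207    161    243    126  12287]]
((510.6913146972656, -30.62042236328125), (159.18359375, 477.6855163574219), 12.142651557922363)
[[ 382.6405   186.13684]
 [ 483.11993 -280.8614 ]
 [ 638.7421  -247.37769]
 [ 538.2627   219.62054]]
```

View pics/topcrop0.png

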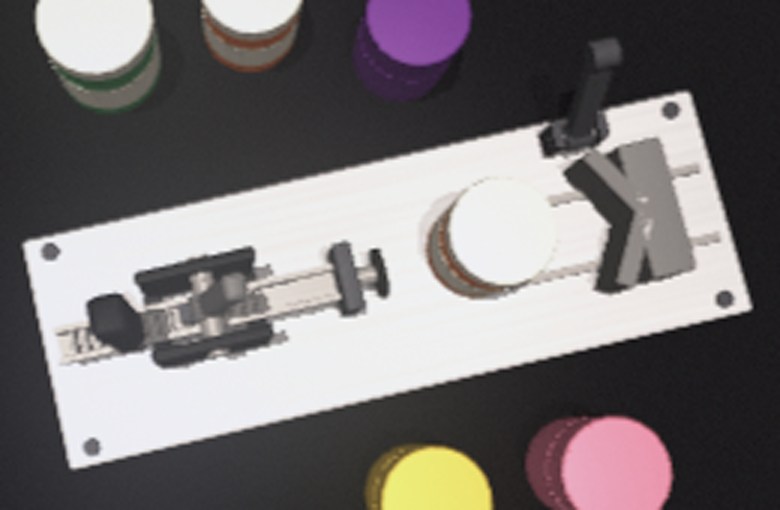

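View pics/scenecrop0.png

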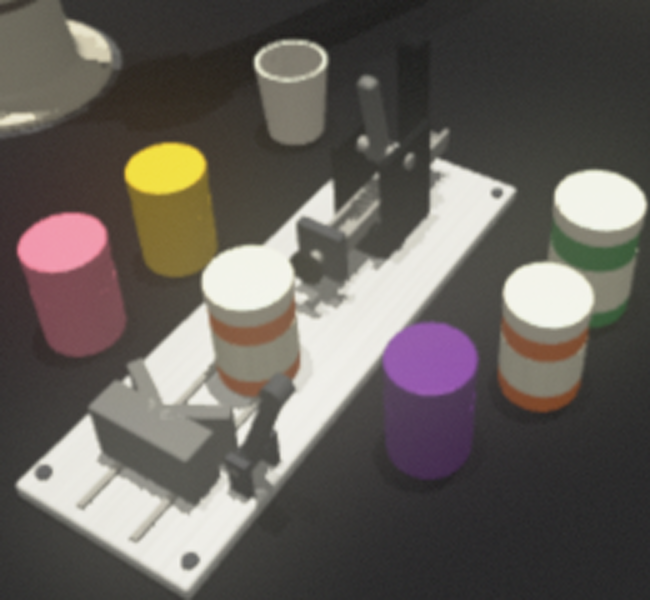

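The crops show a plain white-lidded jar with orange bands standing on the bed between the V and the pad. The yellow, pink and purple cylinders stand off the bed. Next I work out the clamp frame and the key points.

```bash
python3 - <<'E'
from h import *
c=dict(np.load("/tmp/top0.npz")); W=cloud(c)
s=dict(np.load("/tmp/scene0.npz")); Ws=cloud(s)
jar=ray_plane(c,[[367,208]],0.115)[0]; trig=ray_plane(c,[[270,232]],0.1)[0]; cat=ray_plane(c,[[397,162]],0.06)[0]
print(jar,trig,cat)
# symmetric bolts (z=.015)
b=[]
for (u,v) in [(51,251),(671,110),(725,299),(92,447)]:
    b.append([200+u/3-.33,130+v/3-.33])
B=ray_plane(c,b,0.015); print(np.round(B,4),B.mean(0)); 
e=(B[0]-B[1]+B[3]-B[2])[:2]; th=np.arctan2(e[1],e[0]); print("y axis dir deg",np.degrees(th))
th2=np.radians(90+12.14); 
print(np.linalg.norm(B[0]-B[1]),np.linalg.norm(B[1]-B[2]))
yv=e/np.linalg.norm(e); xv=np.array([yv[1],-yv[0]])
O=np.array([*((B.mean(0)[:2]+np.array([.5107,-.0306]))/2),0])
T=np.eye(4);T[:2,0]=xv;T[:2,1]=yv;T[:3,3]=O
np.save("T.npy",T); print(T)
Cl=(W-O)@T[:3,:3]; Cs=(Ws-O)@T[:3,:3]
print("cat in clamp",(cat-O)@T[:3,:3],"jar",(jar-O)@T[:3,:3])
for nm,C in(("top",Cl),("scene",Cs)):
    def st(mask):
        p=C[mask]; print(nm,len(p),np.round(np.nanpercentile(p,[2,50,98],axis=0),4).tolist()) 
    x,y,z=C[...,0],C[...,1],C[...,2]
    print("lid");st((abs(z-.113)<.008)&(abs(x)<.06)&(abs(y+.05)<.09))
    print("backstop top");st((abs(z-.068)<.005)&(abs(x)<.05)&(y<-.1)&(y>-.24))
    print("catch");st((z>.05)&(x>.055)&(x<.16)&(y<-.1)&(y>-.2))
    print("trig");st((z>.13)&(abs(x)<.02)&(y<.16)&(y>.06))
    print("pad jaw");st((z>.03)&(abs(x)<.03)&(y<.085)&(y>0))
    print("fixedgrip");st((z>.15)&(abs(x)<.03)&(y<.24)&(y>.16))
for nm,P in dict(trig0=[0,.125-.085*np.sin(.2),.105+.085*np.cos(.2)]).items(): print(nm,O+T[:3,:3]@P)
E
```

```text
[ 0.52430029 -0.09006829  0.115     ] [0.48420164 0.08840875 0.1       ] [ 0.6236044  -0.16647303  0.06      ]
[[ 0.5314  0.199   0.015 ]
 [ 0.6247 -0.235   0.015 ]
 [ 0.4913 -0.2637  0.015 ]
 [ 0.398   0.1708  0.015 ]] [ 0.51133064 -0.03223571  0.015     ]
y axis dir deg 102.1202671594441
0.4439433663230273 0.13645179263232218
[[ 0.97770903 -0.20996442  0.          0.51101532]
 [ 0.20996442  0.97770903  0.         -0.03141785]
 [ 0.          0.          1.          0.        ]
 [ 0.          0.          0.          1.        ]]
cat in clamp [ 0.08172257 -0.15568436  0.06      ] jar [ 0.00067433 -0.06013243  0.115     ]
lid
top 1070 [[-0.027, -0.0908, 0.11], [0.0028, -0.0599, 0.1147], [0.0334, -0.0296, 0.1176]]
backstop top
top 990 [[-0.0434, -0.1871, 0.0648], [-0.0002, -0.1664, 0.0698], [0.0433, -0.1384, 0.0724]]
catch
top 382 [[0.0591, -0.1614, 0.0506], [0.0788, -0.141, 0.0981], [0.1007, -0.1271, 0.1378]]
trig
top 145 [[-0.0081, 0.1035, 0.1314], [-0.0013, 0.1148, 0.1842], [0.0067, 0.1266, 0.1897]]
pad jaw
top 581 [[-0.0207, 0.0106, 0.0512], [-0.0003, 0.041, 0.0657], [0.0184, 0.083, 0.089]]
fixedgrip
top 213 [[-0.0121, 0.1693, 0.1572], [-0.0017, 0.1791, 0.1891], [0.0107, 0.1903, 0.1919]]
lid
scene 847 [[-0.026, -0.0962, 0.1067], [0.006, -0.0676, 0.1136], [0.0351, -0.0352, 0.1154]]
backstop top
scene 1074 [[-0.0431, -0.1906, 0.0638], [0.0051, -0.1721, 0.0686], [0.0438, -0.1419, 0.071]]
catch
scene 356 [[0.0598, -0.164, 0.0502], [0.0864, -0.1539, 0.1051], [0.102, -0.1393, 0.1364]]
trig
scene 195 [[-0.0075, 0.1, 0.1322], [0.0037, 0.1075, 0.1639], [0.0078, 0.1185, 0.1876]]
pad jaw
scene 625 [[-0.0194, 0.0058, 0.0401], [0.005, 0.0275, 0.0647], [0.0211, 0.0825, 0.0866]]
fixedgrip
scene 241 [[-0.0096, 0.165, 0.1509], [0.0048, 0.1694, 0.1745], [0.0116, 0.1869, 0.1894]]
trig0 [0.48831542 0.07428531 0.18830566]
```

```bash
cat >> h.py <<'E'
T=np.load("T.npy")
def goal(P,yaw=None):
    "print tool-axis shift (cm) and turn from measured pose to clamp point P (m)"
    from bench import bot
    o=bot.get_obs(); Rt=R.from_euler("xyz",o["eef_rot"])
    w=T[:3,3]+T[:3,:3]@np.array(P); d=Rt.inv().apply(w-o["position"])*100
    tgt=R.from_euler("xyz",[-np.pi/2,0,np.arctan2(T[1,0],T[0,0])])
    print("to",P,"d(cm)",np.round(d,2),"turn",np.round((Rt.inv()*tgt).as_rotvec(),3))
def where():
    from bench import bot
    o=bot.get_obs(); Rt=R.from_euler("xyz",o["eef_rot"])
    print("t",round(o["t"],2),"clamp mm",np.round((np.array(o["position"])-T[:3,3])@T[:3,:3]*1000,1),"F clamp",np.round(np.array(o["contact_force"])@T[:3,:3],2),"w",round(o["grip_width"],4),"q",np.round(o["qpos"],2))
E
python3 - <<'E'
from h import *
where();goal([0,.2,.3]); goal([0,-.235,.3])
c=dict(np.load("/tmp/top0.npz"));W=(cloud(c)-T[:3,3])@T[:3,:3]
for n,(u,v) in dict(purple=(338,135),pink=(405,287),yellow=(345,297),sa=(284,125),sb=(233,137),beaker=(238,333)).items(): print(n,np.round(W[v,u]*1000))
E
python3 -m handwheel '[{"dy":-3,"grip":1},{"dy":-3,"grip":1},{"dx":0,"grip":1}]' 30
```

```text
t 0.1 clamp mm [-184.9  709.6  244.3] F clamp [-0.19  0.38  0.44] w 0.0855 q [-1.02  0.5  -0.43  1.55  0.22  1.14 -0.21]
to [0, 0.2, 0.3] d(cm) [-36.1   -5.5  -40.45] turn [ 1.000e-03  1.076e+00 -2.000e-03]
to [0, -0.235, 0.3] d(cm) [-74.39  -5.43 -61.09] turn [ 1.000e-03  1.076e+00 -2.000e-03]
purple [151. -45. 100.]
pink [-154.  -94.  101.]
yellow [-147.   16.   99.]
sa [193.  51. 101.]
sb [188. 151. 113.]
beaker [-177.  230.    6.]invalid input
```

```bash
python3 -m handwheel '[{"dx":0,"dy":-3,"dz":0,"wx":0,"wy":0,"wz":0,"grip":1},{"dx":0,"dy":-3,"dz":0,"wx":0,"wy":0,"wz":0,"grip":1}]' 30; python3 -c "from h import *;where()"
```

```text
t: 0.35
position: [0.1812, 0.6236, 0.3049]
eef_rot: [-1.571, 0.002, 1.288]
contact_force: [-0.3, 0.4, -1.1]
grip_width: 0.0517
t 0.35 clamp mm [-184.9  709.7  304.9] F clamp [-0.19  0.47 -1.14] w 0.0517 q [-1.02  0.45 -0.44  1.48  0.2   1.25 -0.19]
```

```bash
python3 -m handwheel '[{"dx":-3.6,"dy":0,"dz":-4,"wx":0,"wy":0,"wz":0,"grip":1},{"dx":-3.6,"dy":0,"dz":-4,"wx":0,"wy":0,"wz":0,"grip":1},{"dx":-3.6,"dy":0,"dz":-4,"wx":0,"wy":0,"wz":0,"grip":1},{"dx":-3.6,"dy":0,"dz":-4,"wx":0,"wy":0,"wz":0,"grip":1},{"dx":-3.6,"dy":0,"dz":-4,"wx":0,"wy":0,"wz":0,"grip":1}]'; python3 -m handwheel '[{"dx":-3.6,"dy":0,"dz":-4,"wx":0,"wy":0,"wz":0,"grip":1},{"dx":-3.6,"dy":0,"dz":-4,"wx":0,"wy":0,"wz":0,"grip":1},{"dx":-3.6,"dy":0,"dz":-4,"wx":0,"wy":0,"wz":0,"grip":1},{"dx":-3.6,"dy":0,"dz":-4,"wx":0,"wy":0,"wz":0,"grip":1},{"dx":-3.6,"dy":0,"dz":-4,"wx":0,"wy":0,"wz":0,"grip":1}]';  python3 -c "
from h import *;where();goal([0,-.235,.3])"
```

```text
t: 0.98
position: [0.3238, 0.3937, 0.3051]
eef_rot: [-1.571, 0.0, 1.288]
contact_force: [1.2, -0.1, 0.6]
grip_width: -0.0002
t: 1.6
position: [0.4655, 0.1652, 0.3051]
eef_rot: [-1.571, 0.0, 1.288]
contact_force: [0.1, 1.1, 0.2]
grip_width: 0.0
t 1.6 clamp mm [ -3.2 201.8 305.1] F clamp [0.34 1.03 0.23] w 0.0 q [-0.26  0.14 -0.15  1.87  0.02  1.14  0.87]
to [0, -0.235, 0.3] d(cm) [-38.3    0.52 -21.  ] turn [-0.     1.077 -0.   ]
```

```bash
python3 -m handwheel '[{"dx":0,"dy":0,"dz":0,"wx":0,"wy":0.18,"wz":0,"grip":1},{"dx":0,"dy":0,"dz":0,"wx":0,"wy":0.18,"wz":0,"grip":1},{"dx":0,"dy":0,"dz":0,"wx":0,"wy":0.18,"wz":0,"grip":1},{"dx":0,"dy":0,"dz":0,"wx":0,"wy":0.18,"wz":0,"grip":1},{"dx":0,"dy":0,"dz":0,"wx":0,"wy":0.18,"wz":0,"grip":1}]';python3 -m handwheel '[{"dx":0,"dy":0,"dz":0,"wx":0,"wy":0.176,"wz":0,"grip":1},{"dx":0,"dy":0,"dz":0,"wx":0,"wy":0,"wz":0,"grip":1}]';  python3 -c "
from h import *;where();goal([0,-.235,.3])"
```

```text
t: 2.22
position: [0.4646, 0.1668, 0.3049]
eef_rot: [-1.571, 0.001, 0.382]
contact_force: [-0.4, -0.2, -1.1]
grip_width: 0.0
t: 2.48
position: [0.4647, 0.1668, 0.3049]
eef_rot: [-1.571, 0.001, 0.214]
contact_force: [0.4, -0.2, -0.4]
grip_width: -0.0001
t 2.48 clamp mm [ -3.7 203.6 304.9] F clamp [ 0.37 -0.26 -0.38] w -0.0001 q [-0.34  0.13 -0.07  1.87  0.01  1.14 -0.19]
to [0, -0.235, 0.3] d(cm) [  0.27   0.5  -43.86] turn [ 0.     0.002 -0.001]
```

```bash
python3 -m handwheel '[{"dx":0.3,"dy":0,"dz":-4.4,"wx":0,"wy":0,"wz":0,"grip":1},{"dx":0,"dy":0,"dz":-4.4,"wx":0,"wy":0,"wz":0,"grip":1},{"dx":0,"dy":0,"dz":-4.4,"wx":0,"wy":0,"wz":0,"grip":1},{"dx":0,"dy":0,"dz":-4.4,"wx":0,"wy":0,"wz":0,"grip":1},{"dx":0,"dy":0,"dz":-4.4,"wx":0,"wy":0,"wz":0,"grip":1}]';python3 -m handwheel '[{"dx":0,"dy":0,"dz":-4.4,"wx":0,"wy":0,"wz":0,"grip":1},{"dx":0,"dy":0,"dz":-4.4,"wx":0,"wy":0,"wz":0,"grip":1},{"dx":0,"dy":0,"dz":-4.4,"wx":0,"wy":0,"wz":0,"grip":1},{"dx":0,"dy":0,"dz":-4.4,"wx":0,"wy":0,"wz":0,"grip":1},{"dx":0,"dy":0,"dz":-4.4,"wx":0,"wy":0,"wz":0,"grip":1}]';  python3 -c "
from h import *;where();goal([0,-.235,.11])"
```

```text
t: 3.1
position: [0.5143, -0.0489, 0.3052]
eef_rot: [-1.571, 0.0, 0.217]
contact_force: [0.3, -0.4, -0.6]
grip_width: -0.0
t: 3.72
position: [0.5607, -0.2638, 0.305]
eef_rot: [-1.57, 0.0, 0.217]
contact_force: [-0.1, -0.0, -0.9]
grip_width: -0.0004
t 3.73 clamp mm [-3.000e-01 -2.376e+02  3.050e+02] F clamp [-0.13  0.03 -0.9 ] w -0.0004 q [ 0.22  0.37  0.24  1.58 -0.09  1.2   0.69]
to [0, -0.235, 0.11] d(cm) [ 0.03 19.5   0.26] turn [-0.     0.005 -0.   ]
```

Lower to TCP z 0.10 and look.

```bash
python3 -m handwheel '[{"dx":0,"dy":5,"dz":0,"wx":0,"wy":0,"wz":0,"grip":1},{"dx":0,"dy":5,"dz":0,"wx":0,"wy":0,"wz":0,"grip":1},{"dx":0,"dy":5,"dz":0,"wx":0,"wy":0,"wz":0,"grip":1},{"dx":0,"dy":5,"dz":0,"wx":0,"wy":0,"wz":0,"grip":1},{"dx":0,"dy":0,"dz":0,"wx":0,"wy":0,"wz":0,"grip":1}]'; cat > look.py <<'E'
import sys
from h import *
from bench import capture
n=sys.argv[1]; where()
for v,(a,b,c,d) in dict(scene=(120,380,90,350),top=(80,300,190,470)).items():
    s=capture(v); np.savez(f"/tmp/{v}{n}.npz",**s)
    f=2.2 if v=="scene" else 2.7
    cv2.imwrite(f"pics/{v}{n}.png",cv2.resize(s["img"][a:b,c:d],None,fx=f,fy=f,interpolation=cv2.INTER_CUBIC)[...,::-1])
E
python3 look.py 1
```

```text
t: 4.35
position: [0.5569, -0.2608, 0.1008]
eef_rot: [-1.565, 0.008, 0.215]
contact_force: [-0.1, -1.3, 0.5]
grip_width: -0.0002
t 4.35 clamp mm [  -3.3 -233.9  100.8] F clamp [-0.39 -1.22  0.49] w -0.0002 q [ 0.25  0.59  0.2   1.76 -0.15  0.82  0.73]
```

View pics/scene1.png

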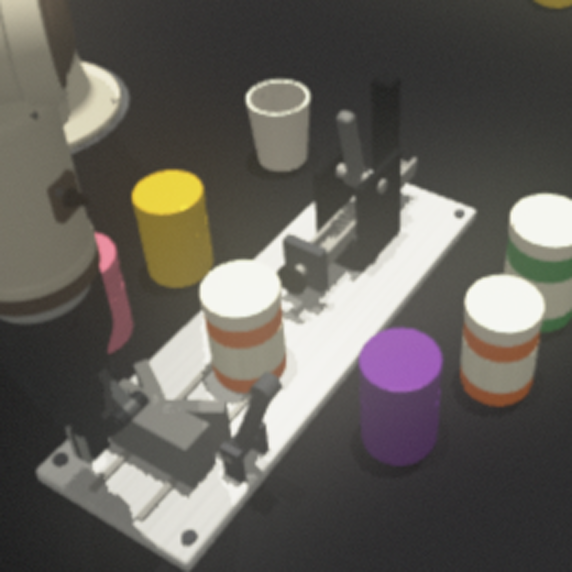

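View pics/top1.png

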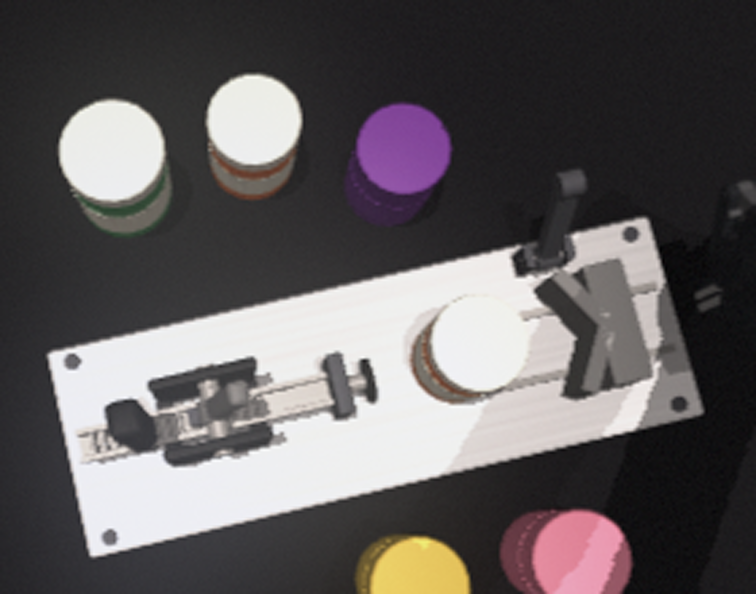

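Scene view: the closed gripper is behind the backstop at about (90,440) and the forearm is beside the pink cylinder at (110,290). Before lowering I check the fingertip height and the arm's clearance from pink.

```bash
python3 - <<'E'
from h import *
for v in("top","scene"):
    a=dict(np.load(f"/tmp/{v}0.npz"));b=dict(np.load(f"/tmp/{v}1.npz"))
    m=(abs(a["depth"]-b["depth"])>.02)&(b["depth"]>0)
    W=(cloud(b)-T[:3,3])@T[:3,:3]*1000; P=W[m]
    P=P[(P[:,2]>20)]
    print(v,len(P))
    g=P[(abs(P[:,0])<70)&(abs(P[:,1]+235)<60)]
    for z0 in range(60,260,20):
        q=g[(g[:,2]>=z0)&(g[:,2]<z0+20)]
        if len(q)>5: print("grip",z0,np.round(np.percentile(q,[1,99],axis=0)).tolist())
    q=P[(P[:,0]<-70)]; 
    for x0 in range(-500,-70,40):
        r=q[(q[:,0]>=x0)&(q[:,0]<x0+40)]
        if len(r)>5: print("arm",x0,"y",np.round(np.percentile(r[:,1],[1,99])),"z",np.round(np.percentile(r[:,2],[1,99])))
E
```

```text
top 7195
grip 80 [[-11.0, -227.0, 92.0], [11.0, -221.0, 100.0]]
grip 100 [[-14.0, -230.0, 101.0], [13.0, -222.0, 119.0]]
grip 120 [[-28.0, -241.0, 121.0], [29.0, -220.0, 140.0]]
grip 140 [[-44.0, -242.0, 140.0], [43.0, -217.0, 160.0]]
grip 160 [[-62.0, -238.0, 160.0], [60.0, -217.0, 180.0]]
grip 180 [[-61.0, -246.0, 180.0], [59.0, -214.0, 199.0]]
grip 200 [[-42.0, -242.0, 200.0], [40.0, -202.0, 220.0]]
grip 220 [[-38.0, -230.0, 221.0], [32.0, -196.0, 240.0]]
grip 240 [[-37.0, -230.0, 240.0], [33.0, -196.0, 260.0]]
arm -180 y [-117.  236.] z [ 85. 102.]
arm -140 y [-116.  224.] z [ 26. 101.]
scene 27025
grip 80 [[-11.0, -246.0, 87.0], [10.0, -228.0, 100.0]]
grip 100 [[-10.0, -246.0, 101.0], [11.0, -229.0, 119.0]]
grip 120 [[-38.0, -248.0, 121.0], [28.0, -225.0, 140.0]]
grip 140 [[-50.0, -252.0, 140.0], [44.0, -225.0, 160.0]]
grip 160 [[-59.0, -252.0, 160.0], [59.0, -223.0, 180.0]]
grip 180 [[-13.0, -254.0, 180.0], [54.0, -226.0, 200.0]]
grip 200 [[-6.0, -272.0, 200.0], [37.0, -218.0, 220.0]]
grip 220 [[-13.0, -273.0, 220.0], [36.0, -210.0, 240.0]]
grip 240 [[-16.0, -272.0, 240.0], [35.0, -209.0, 260.0]]
arm -500 y [ 815. 1594.] z [ 24. 137.]
arm -460 y [ 153. 1693.] z [ 30. 407.]
arm -420 y [ 151. 1210.] z [100. 377.]
arm -300 y [ 817. 1630.] z [ 37. 108.]
arm -260 y [ 828. 1662.] z [ 52. 147.]
arm -180 y [ -19. 1634.] z [ 37. 173.]
arm -140 y [-176. 1615.] z [ 28. 472.]
arm -100 y [-225. -202.] z [516. 562.]
```

```bash
python3 -m handwheel '[{"dx":0.3,"dy":2.2,"dz":0,"wx":0,"wy":0,"wz":0,"grip":1},{"dx":0,"dy":2,"dz":0,"wx":0,"wy":0,"wz":0,"grip":1},{"dx":0,"dy":0,"dz":2,"wx":0,"wy":0,"wz":0,"grip":1},{"dx":0,"dy":0,"dz":0.8,"wx":0,"wy":0,"wz":0,"grip":1},{"dx":0,"dy":0,"dz":0.8,"wx":0,"wy":0,"wz":0,"grip":1}]';  python3 -c "
from h import *;where()"
python3 -m handwheel '[{"dx":0,"dy":0,"dz":0.8,"wx":0,"wy":0,"wz":0,"grip":1},{"dx":0,"dy":0,"dz":0.8,"wx":0,"wy":0,"wz":0,"grip":1},{"dx":0,"dy":0,"dz":0.8,"wx":0,"wy":0,"wz":0,"grip":1},{"dx":0,"dy":0,"dz":0.8,"wx":0,"wy":0,"wz":0,"grip":1}]';  python3 -c "
from h import *;where()"
```

```text
t: 5.08
position: [0.5564, -0.2261, 0.064]
eef_rot: [-1.572, -0.001, 0.213]
contact_force: [1.5, -2.6, -2.2]
grip_width: -0.0001
t 5.08 clamp mm [   3.5 -199.9   64. ] F clamp [ 0.92 -2.85 -2.16] w -0.0001 q [ 0.2   0.61  0.19  1.82 -0.16  0.72  0.69]
t: 5.58
position: [0.5497, -0.1955, 0.0639]
eef_rot: [-1.572, -0.001, 0.212]
contact_force: [1.6, -2.0, 1.6]
grip_width: 0.0
t 5.58 clamp mm [   3.3 -168.5   63.9] F clamp [ 1.14 -2.28  1.59] w 0.0 q [ 0.15  0.59  0.18  1.86 -0.16  0.7   0.64]
```

```bash
python3 -m handwheel '[{"dx":-0.1,"dy":0,"dz":0.6,"wx":0,"wy":0,"wz":0,"grip":1},{"dx":-0.1,"dy":0,"dz":0.6,"wx":0,"wy":0,"wz":0,"grip":1},{"dx":-0.1,"dy":0,"dz":0.4,"wx":0,"wy":0,"wz":0,"grip":1}]';  python3 -c "
from h import *;where()"
python3 -m handwheel '[{"dx":0,"dy":0,"dz":0.2,"wx":0,"wy":0,"wz":0,"grip":1},{"dx":0,"dy":0,"dz":0.2,"wx":0,"wy":0,"wz":0,"grip":1}]';  python3 -c "
from h import *;where()"
```

```text
t: 5.95
position: [0.5426, -0.1799, 0.0631]
eef_rot: [-1.57, 0.0, 0.212]
contact_force: [2.8, -3.0, -0.2]
grip_width: 0.0001
t 5.95 clamp mm [  -0.3 -151.8   63.1] F clamp [ 2.09 -3.49 -0.24] w 0.0001 q [ 0.13  0.58  0.18  1.89 -0.16  0.69  0.62]
t: 6.2
position: [0.5416, -0.1766, 0.0631]
eef_rot: [-1.571, 0.001, 0.212]
contact_force: [1.2, -2.1, -0.6]
grip_width: -0.0002
t 6.2 clamp mm [  -0.5 -148.3   63.1] F clamp [ 0.73 -2.33 -0.59] w -0.0002 q [ 0.12  0.57  0.18  1.9  -0.16  0.69  0.61]
```

```bash
for i in 1; do :; done; python3 -m handwheel '[{"dx":0,"dy":0,"dz":0.2,"wx":0,"wy":0,"wz":0,"grip":1},{"dx":0,"dy":0,"dz":0.1,"wx":0,"wy":0,"wz":0,"grip":1}]';  python3 -c "
from h import *;where()"
python3 -m handwheel '[{"dx":0,"dy":0,"dz":0.1,"wx":0,"wy":0,"wz":0,"grip":1},{"dx":0,"dy":0,"dz":0.1,"wx":0,"wy":0,"wz":0,"grip":1}]';  python3 -c "
from h import *;where()"
```

```text
t: 6.45
position: [0.5412, -0.1745, 0.0631]
eef_rot: [-1.572, 0.0, 0.212]
contact_force: [1.7, -5.1, -2.7]
grip_width: -0.0006
t 6.45 clamp mm [  -0.6 -146.2   63.1] F clamp [ 0.63 -5.4  -2.66] w -0.0006 q [ 0.12  0.57  0.19  1.9  -0.16  0.68  0.61]
t: 6.7
position: [0.5412, -0.1745, 0.0632]
eef_rot: [-1.574, -0.001, 0.21]
contact_force: [3.9, -9.5, -5.1]
grip_width: 0.0001
t 6.7 clamp mm [  -0.6 -146.2   63.2] F clamp [  1.81 -10.1   -5.07] w 0.0001 q [ 0.12  0.57  0.19  1.9  -0.16  0.68  0.61]
```

```bash
python3 -m handwheel '[{"dx":0,"dy":0,"dz":-1,"wx":0,"wy":0,"wz":0,"grip":1},{"dx":0,"dy":0,"dz":-2,"wx":0,"wy":0,"wz":0,"grip":1},{"dx":0,"dy":-4,"dz":0,"wx":0,"wy":0,"wz":0,"grip":1},{"dx":0,"dy":-5,"dz":0,"wx":0,"wy":0,"wz":0,"grip":1},{"dx":0,"dy":-5,"dz":0,"wx":0,"wy":0,"wz":0,"grip":1}]';  python3 look.py 2; python3 -c "
from h import *;goal([.145,-.145,.22])"
```

```text
t: 7.32
position: [0.5467, -0.2018, 0.2044]
eef_rot: [-1.57, 0.001, 0.211]
contact_force: [0.8, 0.4, 0.5]
grip_width: -0.0
t 7.33 clamp mm [  -0.8 -174.   204.4] F clamp [0.83 0.21 0.47] w -0.0 q [ 0.13  0.4   0.23  1.78 -0.11  0.98  0.61]
to [0.145, -0.145, 0.22] d(cm) [14.23 -0.93  3.14] turn [ 0.005 -0.     0.009]
```

View pics/top2.png

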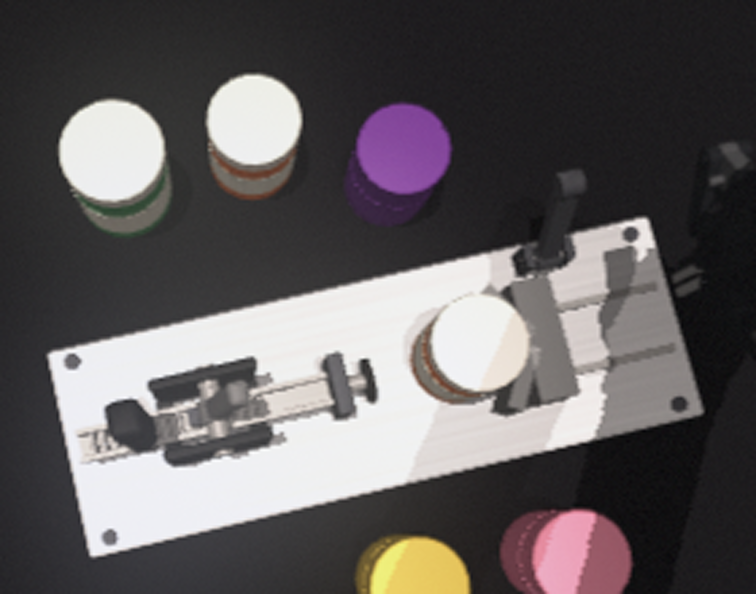

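View pics/scene2.png

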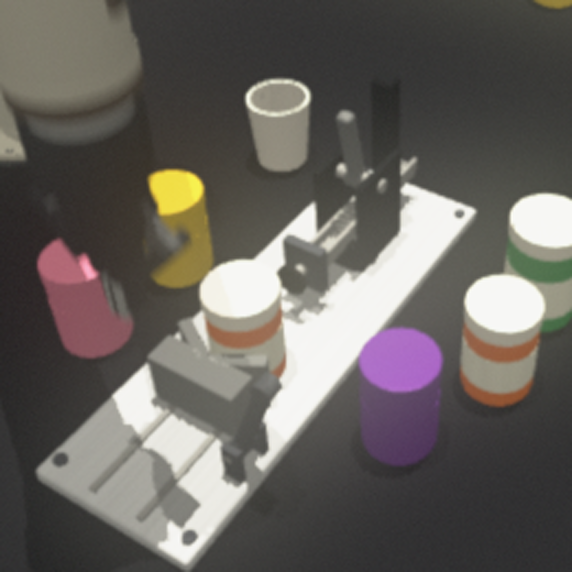

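The backstop is home against the jar area in the top view (545,340), and the jar has not moved. Next I go outside the catch.

```bash
python3 -m handwheel '[{"dx":5,"dy":0,"dz":0,"wx":0,"wy":0,"wz":0,"grip":1},{"dx":5,"dy":0,"dz":0.5,"wx":0,"wy":0,"wz":0,"grip":1},{"dx":4.2,"dy":0,"dz":2.4,"wx":0,"wy":0,"wz":0,"grip":1},{"dx":0,"dy":4,"dz":0,"wx":0,"wy":0,"wz":0,"grip":1},{"dx":0,"dy":3.8,"dz":0,"wx":0,"wy":0,"wz":0,"grip":1}]';  python3 look.py 3; python3 -c "
from h import *;goal([.01,-.145,.127])"
```

```text
t: 8.05
position: [0.6802, -0.1424, 0.1234]
eef_rot: [-1.57, 0.001, 0.213]
contact_force: [-0.7, -0.2, -0.0]
grip_width: -0.0001
t 8.05 clamp mm [ 142.1 -144.1  123.4] F clamp [-0.71 -0.05 -0.01] w -0.0001 q [ 0.04  0.67  0.19  1.53 -0.14  0.95  0.49]
to [0.01, -0.145, 0.127] d(cm) [-12.78  -0.66  -0.19] turn [-0.004  0.    -0.01 ]
```

View pics/scene3.png

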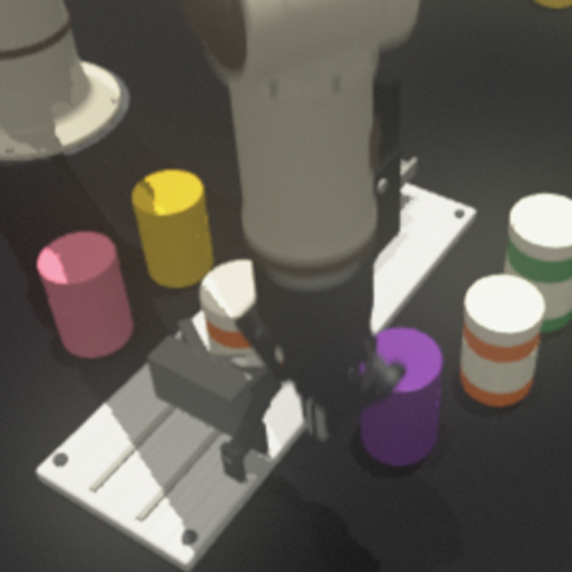

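Scene view: the fingertips at about (318,425) are outside the catch and clear of the purple cylinder.

```bash
python3 -m handwheel '[{"dx":-2,"dy":0,"dz":0,"wx":0,"wy":0,"wz":0,"grip":1},{"dx":-1,"dy":0,"dz":0,"wx":0,"wy":0,"wz":0,"grip":1},{"dx":-1,"dy":0,"dz":0,"wx":0,"wy":0,"wz":0,"grip":1},{"dx":-1,"dy":0,"dz":0,"wx":0,"wy":0,"wz":0,"grip":1},{"dx":-1,"dy":0,"dz":0,"wx":0,"wy":0,"wz":0,"grip":1}]';python3 -c "from h import *;where()";python3 -m handwheel '[{"dx":-1,"dy":0,"dz":0,"wx":0,"wy":0,"wz":0,"grip":1},{"dx":-1,"dy":0,"dz":0,"wx":0,"wy":0,"wz":0,"grip":1},{"dx":-1,"dy":0,"dz":0,"wx":0,"wy":0,"wz":0,"grip":1},{"dx":-1,"dy":0,"dz":0,"wx":0,"wy":0,"wz":0,"grip":1},{"dx":-1,"dy":0,"dz":0,"wx":0,"wy":0,"wz":0,"grip":1}]';python3 -c "from h import *;where()"; python3 -m handwheel '[{"dx":-1,"dy":0,"dz":0,"wx":0,"wy":0,"wz":0,"grip":1},{"dx":0,"dy":0,"dz":0,"wx":0,"wy":0,"wz":0,"grip":1}]';python3 look.py 4
```

```text
t: 8.78
position: [0.621, -0.1555, 0.1256]
eef_rot: [-1.571, -0.0, 0.212]
contact_force: [-0.3, 0.1, 0.7]
grip_width: -0.0
t 8.78 clamp mm [  81.4 -144.4  125.6] F clamp [-0.31  0.16  0.7 ] w -0.0 q [ 0.06  0.58  0.19  1.69 -0.14  0.88  0.52]
t: 9.4
position: [0.5718, -0.1661, 0.1253]
eef_rot: [-1.571, 0.0, 0.212]
contact_force: [0.1, -1.0, 0.1]
grip_width: 0.0002
t 9.4 clamp mm [  31.1 -144.4  125.3] F clamp [-0.11 -0.95  0.15] w 0.0002 q [ 0.09  0.52  0.2   1.81 -0.13  0.83  0.56]
t: 9.65
position: [0.5618, -0.1685, 0.1253]
eef_rot: [-1.571, 0.0, 0.211]
contact_force: [-0.2, -0.0, 0.6]
grip_width: 0.0001
t 9.65 clamp mm [  20.9 -144.7  125.3] F clamp [-0.23  0.04  0.65] w 0.0001 q [ 0.09  0.5   0.2   1.83 -0.13  0.82  0.57]
```

View pics/scene4.png

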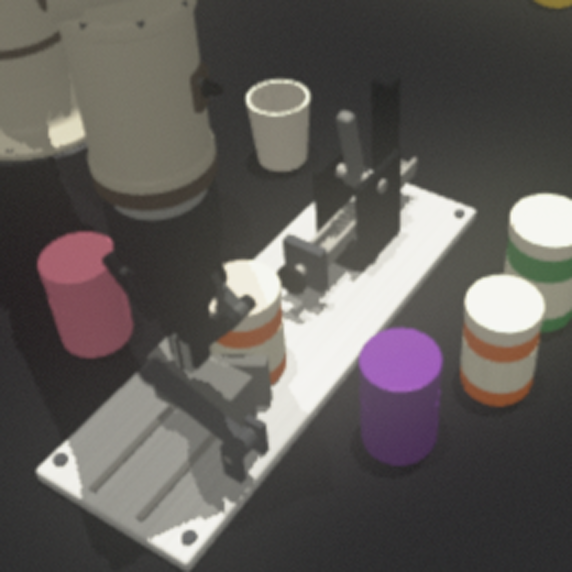

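View pics/top4.png

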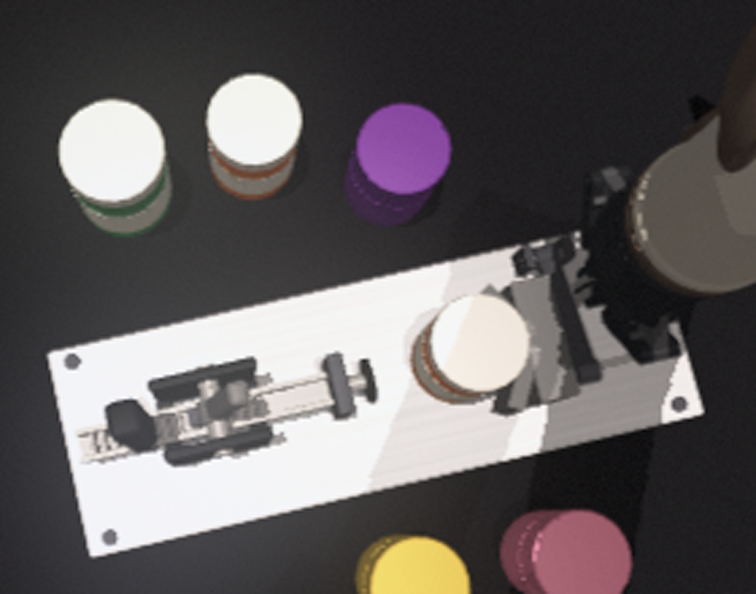

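The catch bar appears to be down behind the backstop, at scene (200,400). I lift away, check its height and carry on to the trigger.

```bash
python3 -m handwheel '[{"dx":0,"dy":-4,"dz":0,"wx":0,"wy":0,"wz":0,"grip":1},{"dx":0,"dy":-5,"dz":0,"wx":0,"wy":0,"wz":0,"grip":1},{"dx":0,"dy":-5,"dz":0,"wx":0,"wy":0,"wz":0,"grip":1},{"dx":-0.4,"dy":0,"dz":4,"wx":0,"wy":0,"wz":0,"grip":1},{"dx":-0.5,"dy":0,"dz":4,"wx":0,"wy":0,"wz":0,"grip":1}]'
python3 -m handwheel '[{"dx":-0.5,"dy":0,"dz":4,"wx":0,"wy":0,"wz":0,"grip":1},{"dx":-0.5,"dy":0,"dz":4,"wx":0,"wy":0,"wz":0,"grip":1},{"dx":-0.2,"dy":0,"dz":4,"wx":0,"wy":0,"wz":0,"grip":1},{"dx":0,"dy":0,"dz":2,"wx":0,"wy":0,"wz":0,"grip":1},{"dx":0,"dy":0,"dz":0,"wx":0,"wy":0,"wz":0,"grip":1}]'
python3 look.py 5; python3 - <<'E'
from h import *
goal([0,.08,.169])
for v in("top","scene"):
    C=(cloud(dict(np.load(f"/tmp/{v}5.npz")))-T[:3,3])@T[:3,:3]*1000
    x,y,z=C[...,0],C[...,1],C[...,2]
    m=(x<50)&(x>-45)&(y<-138)&(y>-154)&(z>22)&(z<130); print(v,"bar",m.sum(),np.round(np.percentile(C[m],[2,50,98],axis=0)).tolist() if m.sum() else "")
    m=(abs(x)<45)&(y<-100)&(y>-137)&(z>60)&(z<75); print("bs",np.round(np.percentile(C[m],[2,50,98],axis=0)).tolist())
E
```

```text
t: 10.38
position: [0.5377, -0.0909, 0.2664]
eef_rot: [-1.571, -0.002, 0.211]
contact_force: [0.9, 0.9, -0.0]
grip_width: -0.0003
t: 11.0
position: [0.4959, 0.0446, 0.2655]
eef_rot: [-1.57, -0.001, 0.216]
contact_force: [-0.1, -1.2, -1.2]
grip_width: 0.0002
t 11.0 clamp mm [  1.2  77.5 265.5] F clamp [-0.32 -1.2  -1.16] w 0.0002 q [-0.24  0.17  0.11  1.92 -0.02  1.05  0.09]
to [0, 0.08, 0.169] d(cm) [-0.1   9.64  0.53] turn [0.001 0.    0.   ]
top bar 0 Traceback (most recent call last):
  File "<stdin>", line 7, in <module>
    return _quantile_unchecked(
        a, q, axis, out, overwrite_input, method, keepdims, weights)
    return _ureduce(a,
                    func=_quantile_ureduce_func,
    ...<5 lines>...
                    overwrite_input=overwrite_input,
                    method=method)
    r = func(a, **kwargs)
    result = _quantile(arr,
                       quantiles=q,
    ...<2 lines>...
                       out=out,
                       weights=wgt)
    slices_having_nans = np.isnan(arr[-1, ...])
                                  ~~~^^^^^^^^^
IndexError: index -1 is out of bounds for axis 0 with size 0
```

View pics/scene5.png

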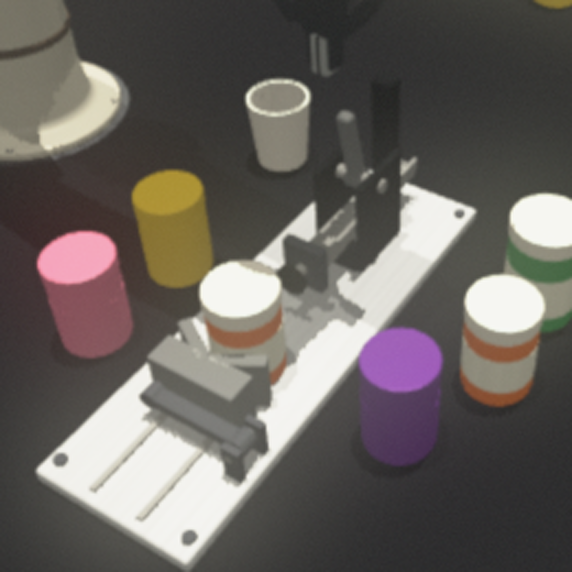

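View pics/top5.png

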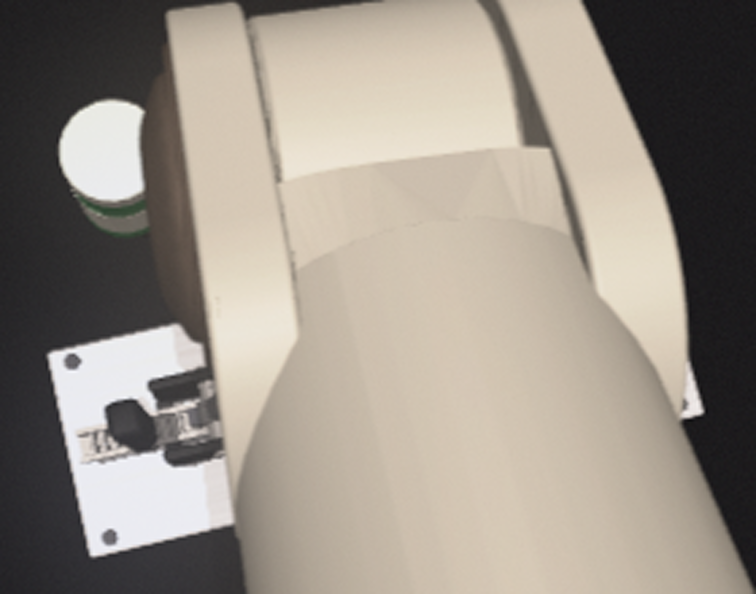

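The scene view shows the catch bar lying flat behind the backstop, from (145,395) to (265,440). The jar has not been disturbed. Next I descend in front of the trigger with tips at about z 164 mm.

```bash
python3 -m handwheel '[{"dx":-0.1,"dy":3,"dz":-0.5,"wx":0,"wy":0,"wz":0,"grip":1},{"dx":0,"dy":3,"dz":0,"wx":0,"wy":0,"wz":0,"grip":1},{"dx":0,"dy":2.7,"dz":0,"wx":0,"wy":0,"wz":0,"grip":1},{"dx":0,"dy":0,"dz":0,"wx":0,"wy":0,"wz":0,"grip":1}]'
python3 look.py 6
```

```text
t: 11.6
position: [0.4946, 0.0356, 0.1765]
eef_rot: [-1.571, 0.005, 0.21]
contact_force: [0.1, -0.3, -0.3]
grip_width: -0.0001
t 11.6 clamp mm [ -2.   69.  176.5] F clamp [ 0.03 -0.31 -0.25] w -0.0001 q [-0.22  0.29  0.11  2.01 -0.04  0.86  0.12]
```

View pics/scene6.png

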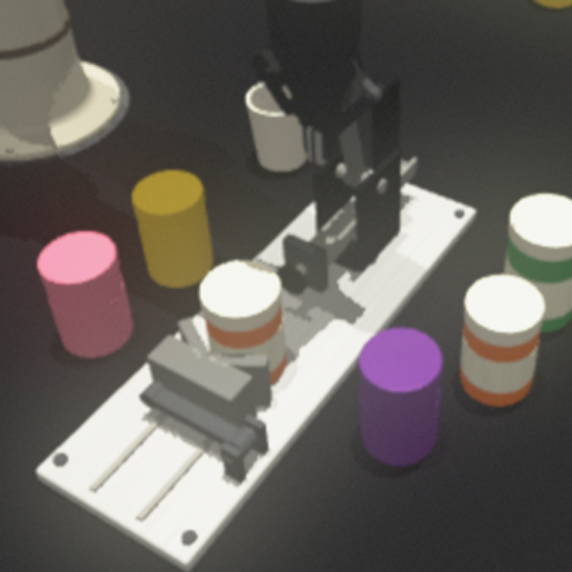

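The fingers are in front of the trigger at (320,130). First stroke:

```bash
python3 -m handwheel '[{"dx":0.2,"dy":0,"dz":1.5,"wx":0,"wy":0,"wz":0,"grip":1},{"dx":0,"dy":0,"dz":0.5,"wx":0,"wy":0,"wz":0,"grip":1},{"dx":0,"dy":0,"dz":0.4,"wx":0,"wy":0,"wz":0,"grip":1},{"dx":0,"dy":0,"dz":0.4,"wx":0,"wy":0,"wz":0,"grip":1}]';python3 -c "from h import *;where()"
python3 -m handwheel '[{"dx":0,"dy":0,"dz":0.4,"wx":0,"wy":0,"wz":0,"grip":1},{"dx":0,"dy":0,"dz":0.4,"wx":0,"wy":0,"wz":0,"grip":1},{"dx":0,"dy":0,"dz":0.4,"wx":0,"wy":0,"wz":0,"grip":1}]';python3 -c "from h import *;where()"
python3 -m handwheel '[{"dx":0,"dy":0,"dz":0.3,"wx":0,"wy":0,"wz":0,"grip":1},{"dx":0,"dy":0,"dz":0.3,"wx":0,"wy":0,"wz":0,"grip":1}]';python3 look.py 7
```

```text
t: 12.2
position: [0.4927, 0.0647, 0.179]
eef_rot: [-1.572, -0.002, 0.211]
contact_force: [1.2, -4.3, 2.3]
grip_width: 0.0001
t 12.2 clamp mm [  2.3  97.8 179. ] F clamp [ 0.29 -4.45  2.29] w 0.0001 q [-0.26  0.28  0.09  2.01 -0.03  0.85  0.06]
t: 12.58
position: [0.4896, 0.0766, 0.1784]
eef_rot: [-1.571, -0.0, 0.212]
contact_force: [1.2, -5.1, 4.5]
grip_width: 0.0003
t 12.57 clamp mm [  1.8 110.1 178.4] F clamp [ 0.1  -5.19  4.5 ] w 0.0003 q [-0.28  0.28  0.09  2.01 -0.03  0.85  0.03]
t: 12.82
position: [0.4883, 0.0825, 0.1784]
eef_rot: [-1.571, -0.0, 0.212]
contact_force: [1.6, -5.4, 3.2]
grip_width: -0.0003
t 12.82 clamp mm [  1.8 116.2 178.4] F clamp [ 0.44 -5.65  3.2 ] w -0.0003 q [-0.29  0.28  0.08  2.01 -0.03  0.85  0.02]
```

View pics/scene7.png

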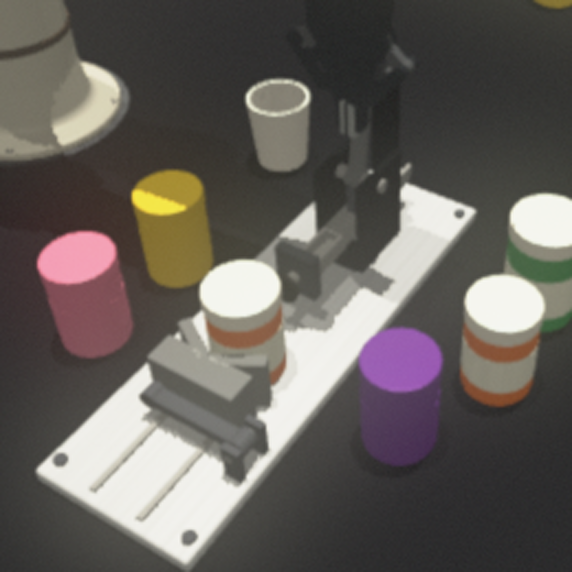

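```bash
cat > jaw.py <<'E'
import sys
from h import *
from bench import capture
n=sys.argv[1]; 
s=capture("scene") if not n.startswith("old") else dict(np.load(f"/tmp/scene{n[3:]}.npz"))
if not n.startswith("old"):
    np.savez(f"/tmp/scene{n}.npz",**s); where()
C=(cloud(s)-T[:3,3])@T[:3,:3]*1000; C[...,1]+=4
x,y,z=C[...,0],C[...,1],C[...,2]
m=(abs(x)<20)&(y>-25)&(y<88)&(z>79)&(z<92); p=C[m][:,1]; print("jaw top n",m.sum(),"y pct",np.round(np.percentile(p,[5,25,50,75]),1) if m.sum() else "")
m=(abs(x)<8)&(y>-40)&(y<88)&(z>52)&(z<72); p=C[m][:,1]; print("pad n",m.sum(),np.round(np.percentile(p,[5,25,50]),1) if m.sum() else "")
m=(abs(x)<35)&(y>-120)&(y<-20)&(z>108)&(z<122); print("lid x,y mid",np.round([(np.percentile(C[m][:,i],2)+np.percentile(C[m][:,i],98))/2 for i in(0,1)],1))
m=(abs(x)<45)&(y>-200)&(y<-110)&(z>60)&(z<74); print("backstop rear",np.round(np.percentile(C[m][:,1],[2,10]),1))
E
python3 jaw.py old6; python3 jaw.py old7
python3 -m handwheel '[{"dx":0,"dy":0,"dz":0.2,"wx":0,"wy":0,"wz":0,"grip":1},{"dx":0,"dy":0,"dz":0.1,"wx":0,"wy":0,"wz":0,"grip":1}]'; python3 jaw.py 8
```

```text
jaw top n 105 y pct [29.7 31.1 33.6 37.7]
pad n 100 [10.1 11.2 28. ]
lid x,y mid [  3.7 -61.3]
backstop rear [-132.1 -131.5]
jaw top n 112 y pct [17.9 18.9 21.2 25.1]
pad n 116 [-2.  10.3 18.6]
lid x,y mid [  3.4 -61.3]
backstop rear [-132.3 -131.5]
t: 13.18
position: [0.4878, 0.0849, 0.1783]
eef_rot: [-1.572, -0.0, 0.211]
contact_force: [3.1, -7.0, 3.5]
grip_width: -0.0
t 13.22 clamp mm [  1.7 118.5 178.3] F clamp [ 0.69 -7.11  3.35] w -0.0001 q [-0.3   0.28  0.08  2.01 -0.03  0.85  0.01]
jaw top n 114 y pct [16.  17.2 19.5 24.3]
pad n 109 [-3.8 10.  17.4]
lid x,y mid [  3.6 -61.1]
backstop rear [-132.3 -131.4]
```

The jaw advanced 14 mm with about 23 mm of gap left. Return and second stroke:

```bash
python3 -m handwheel '[{"dx":0,"dy":0,"dz":-1.2,"wx":0,"wy":0,"wz":0,"grip":1},{"dx":0,"dy":0,"dz":-1.2,"wx":0,"wy":0,"wz":0,"grip":1},{"dx":-0.1,"dy":0,"dz":-1.2,"wx":0,"wy":0,"wz":0,"grip":1},{"dx":0,"dy":0,"dz":0,"wx":0,"wy":0,"wz":0,"grip":1}]';python3 jaw.py 9
python3 -m handwheel '[{"dx":0,"dy":0,"dz":0.8,"wx":0,"wy":0,"wz":0,"grip":1},{"dx":0,"dy":0,"dz":0.6,"wx":0,"wy":0,"wz":0,"grip":1},{"dx":0,"dy":0,"dz":0.5,"wx":0,"wy":0,"wz":0,"grip":1},{"dx":0,"dy":0,"dz":0.5,"wx":0,"wy":0,"wz":0,"grip":1},{"dx":0,"dy":0,"dz":0.5,"wx":0,"wy":0,"wz":0,"grip":1}]';python3 jaw.py 10
python3 -m handwheel '[{"dx":0,"dy":0,"dz":0.4,"wx":0,"wy":0,"wz":0,"grip":1},{"dx":0,"dy":0,"dz":0.3,"wx":0,"wy":0,"wz":0,"grip":1},{"dx":0,"dy":0,"dz":0.1,"wx":0,"wy":0,"wz":0,"grip":1}]'; python3 jaw.py 11
```

```text
t: 13.72
position: [0.4941, 0.0491, 0.1781]
eef_rot: [-1.571, 0.001, 0.21]
contact_force: [0.2, -0.5, -0.3]
grip_width: 0.0002
t 13.78 clamp mm [  0.5  83.1 178.2] F clamp [-0.55  0.67 -0.87] w -0.0001 q [-0.24  0.28  0.1   2.01 -0.04  0.85  0.09]
jaw top n 112 y pct [16.3 17.6 20.7 23.8]
pad n 114 [-3.4 12.6 17.8]
lid x,y mid [  3.3 -61.5]
backstop rear [-132.2 -131.5]
t: 14.4
position: [0.4885, 0.0786, 0.1786]
eef_rot: [-1.572, -0.001, 0.212]
contact_force: [0.4, -5.1, 4.8]
grip_width: 0.0
t 14.45 clamp mm [  1.1 113.1 178.6] F clamp [-0.44 -3.44  4.68] w -0.0002 q [-0.29  0.28  0.08  2.01 -0.03  0.85  0.02]
jaw top n 118 y pct [ 4.4  5.4  7.7 12.2]
pad n 117 [ 0.5  5.3 51.2]
lid x,y mid [  3.7 -61.1]
backstop rear [-132.2 -131.3]
t: 14.82
position: [0.4871, 0.0849, 0.1785]
eef_rot: [-1.573, -0.001, 0.211]
contact_force: [3.4, -10.0, 3.6]
grip_width: -0.0
t 14.88 clamp mm [  1.  118.7 178.4] F clamp [ 1.03 -9.63  2.45] w -0.0001 q [-0.3   0.28  0.08  2.01 -0.03  0.85  0.01]
jaw top n 118 y pct [0.5 1.7 3.7 8.2]
pad n 103 [-3.1  1.7 52.9]
lid x,y mid [  3.6 -61.3]
backstop rear [-132.3 -131.5]
```

Third stroke, stepping with force readings near contact.

```bash
python3 -m handwheel '[{"dx":0,"dy":0,"dz":-1.2,"wx":0,"wy":0,"wz":0,"grip":1},{"dx":0,"dy":0,"dz":-1.2,"wx":0,"wy":0,"wz":0,"grip":1},{"dx":0,"dy":0,"dz":-1.2,"wx":0,"wy":0,"wz":0,"grip":1},{"dx":0,"dy":0,"dz":0,"wx":0,"wy":0,"wz":0,"grip":1}]';python3 -c "from h import *;where()"
python3 -m handwheel '[{"dx":0,"dy":0,"dz":0.8,"wx":0,"wy":0,"wz":0,"grip":1},{"dx":0,"dy":0,"dz":0.5,"wx":0,"wy":0,"wz":0,"grip":1},{"dx":0,"dy":0,"dz":0.3,"wx":0,"wy":0,"wz":0,"grip":1},{"dx":0,"dy":0,"dz":0.3,"wx":0,"wy":0,"wz":0,"grip":1}]';python3 jaw.py 12
python3 -m handwheel '[{"dx":0,"dy":0,"dz":0.3,"wx":0,"wy":0,"wz":0,"grip":1},{"dx":0,"dy":0,"dz":0.2,"wx":0,"wy":0,"wz":0,"grip":1}]'; python3 jaw.py 13
python3 -m handwheel '[{"dx":0,"dy":0,"dz":0.2,"wx":0,"wy":0,"wz":0,"grip":1},{"dx":0,"dy":0,"dz":0.2,"wx":0,"wy":0,"wz":0,"grip":1}]'; python3 jaw.py 14
```

```text
t: 15.38
position: [0.494, 0.0502, 0.1781]
eef_rot: [-1.571, 0.0, 0.21]
contact_force: [0.1, 0.5, -0.4]
grip_width: -0.0001
t 15.38 clamp mm [  0.5  83.4 178.1] F clamp [ 0.2   0.46 -0.43] w -0.0001 q [-0.24  0.28  0.1   2.01 -0.04  0.85  0.09]
t: 15.88
position: [0.49, 0.0704, 0.1784]
eef_rot: [-1.571, -0.0, 0.213]
contact_force: [0.4, -0.9, 1.3]
grip_width: 0.0001
t 15.93 clamp mm [  0.8 104.4 178.3] F clamp [ 0.97 -0.83  0.68] w -0.0001 q [-0.27  0.28  0.09  2.01 -0.03  0.85  0.05]
jaw top n 117 y pct [0.2 1.7 4.7 7.8]
pad n 111 [-2.7  1.8 55.2]
lid x,y mid [  3.5 -61.3]
backstop rear [-132.1 -131.4]
t: 16.18
position: [0.4892, 0.0739, 0.1785]
eef_rot: [-1.572, -0.0, 0.211]
contact_force: [1.4, -5.0, 3.9]
grip_width: -0.0001
t 16.23 clamp mm [  0.8 108.  178.5] F clamp [-1.16 -4.49  3.08] w 0.0004 q [-0.28  0.28  0.09  2.01 -0.03  0.85  0.03]
jaw top n 113 y pct [-0.6  0.6  2.6  6.8]
pad n 104 [-3.4  0.6 55.3]
lid x,y mid [  3.6 -61.4]
backstop rear [-132.3 -131.5]
t: 16.48
position: [0.4884, 0.078, 0.1786]
eef_rot: [-1.571, -0.0, 0.211]
contact_force: [1.3, -5.6, 4.2]
grip_width: -0.0001
t 16.52 clamp mm [  0.8 112.1 178.6] F clamp [-0.79 -4.31  3.92] w -0.0002 q [-0.29  0.28  0.08  2.01 -0.03  0.85  0.03]
jaw top n 111 y pct [-3.2 -1.8  1.1  4.9]
pad n 111 [-3.5 33.8 57.6]
lid x,y mid [  3.4 -61.2]
backstop rear [-132.1 -131.4]
```

This stroke had the 8 mm of slack, so I finish it and go on to the fourth.

```bash
python3 -m handwheel '[{"dx":0,"dy":0,"dz":0.3,"wx":0,"wy":0,"wz":0,"grip":1},{"dx":0,"dy":0,"dz":0.3,"wx":0,"wy":0,"wz":0,"grip":1},{"dx":0,"dy":0,"dz":0.1,"wx":0,"wy":0,"wz":0,"grip":1}]'; python3 jaw.py 15
python3 -m handwheel '[{"dx":0,"dy":0,"dz":-1.2,"wx":0,"wy":0,"wz":0,"grip":1},{"dx":0,"dy":0,"dz":-1.2,"wx":0,"wy":0,"wz":0,"grip":1},{"dx":0,"dy":0,"dz":-1.2,"wx":0,"wy":0,"wz":0,"grip":1},{"dx":0,"dy":0,"dz":0,"wx":0,"wy":0,"wz":0,"grip":1}]';python3 jaw.py 16
```

```text
t: 16.9
position: [0.4869, 0.0847, 0.1783]
eef_rot: [-1.572, -0.0, 0.212]
contact_force: [1.8, -8.0, 3.8]
grip_width: 0.0002
t 16.95 clamp mm [  0.8 118.5 178.4] F clamp [-0.06 -5.7   3.09] w 0.0001 q [-0.3   0.28  0.08  2.01 -0.03  0.85  0.01]
jaw top n 100 y pct [-7.6 -5.5 -2.7  0.8]
pad n 111 [-7.  33.5 57. ]
lid x,y mid [  3.6 -61.6]
backstop rear [-132.1 -131.3]
t: 17.45
position: [0.4943, 0.0491, 0.1782]
eef_rot: [-1.571, 0.0, 0.21]
contact_force: [-0.2, 0.6, 0.3]
grip_width: 0.0
t 17.5 clamp mm [  0.6  83.1 178.2] F clamp [ 0.37 -0.44  0.09] w -0.0003 q [-0.24  0.28  0.1   2.01 -0.04  0.85  0.09]
jaw top n 97 y pct [-7.1 -5.9 -2.6  0.4]
pad n 108 [-7.1 38.5 58.2]
lid x,y mid [  3.3 -61.7]
backstop rear [-132.2 -131.4]
```

```bash
python3 -c "
import numpy as np,cv2
s=np.load('/tmp/scene16.npz')['img'][170:320,170:270]
cv2.imwrite('pics/s16.png',cv2.resize(s,None,fx=4,fy=4,interpolation=cv2.INTER_CUBIC)[...,::-1])"
```

```text
(no output)
```

View pics/s16.png

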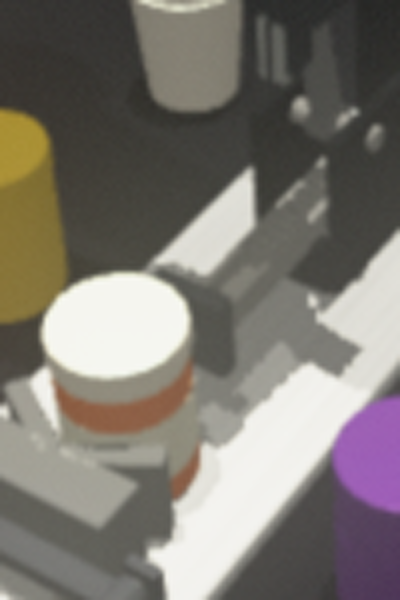

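The jaw is now close behind the jar at (200,300), so the pad is about touching it. Fourth stroke goes in fine steps.

```bash
python3 -m handwheel '[{"dx":0,"dy":0,"dz":0.8,"wx":0,"wy":0,"wz":0,"grip":1},{"dx":0,"dy":0,"dz":0.3,"wx":0,"wy":0,"wz":0,"grip":1},{"dx":0,"dy":0,"dz":0.2,"wx":0,"wy":0,"wz":0,"grip":1},{"dx":0,"dy":0,"dz":0,"wx":0,"wy":0,"wz":0,"grip":1}]';python3 jaw.py 17
python3 -m handwheel '[{"dx":0,"dy":0,"dz":0.2,"wx":0,"wy":0,"wz":0,"grip":1},{"dx":0,"dy":0,"dz":0,"wx":0,"wy":0,"wz":0,"grip":1}]'; python3 jaw.py 18
python3 -m handwheel '[{"dx":0,"dy":0,"dz":0.2,"wx":0,"wy":0,"wz":0,"grip":1},{"dx":0,"dy":0,"dz":0,"wx":0,"wy":0,"wz":0,"grip":1}]'; python3 jaw.py 19
python3 -m handwheel '[{"dx":0,"dy":0,"dz":0.2,"wx":0,"wy":0,"wz":0,"grip":1},{"dx":0,"dy":0,"dz":0,"wx":0,"wy":0,"wz":0,"grip":1}]'; python3 jaw.py 20
```

```text
t: 18.0
position: [0.4914, 0.064, 0.1783]
eef_rot: [-1.57, -0.0, 0.213]
contact_force: [0.7, -1.1, 1.4]
grip_width: -0.0
t 18.05 clamp mm [  0.8  97.2 178.3] F clamp [-0.14 -0.51  0.16] w 0.0 q [-0.26  0.28  0.09  2.01 -0.03  0.85  0.06]
jaw top n 98 y pct [-9.5 -8.  -4.4 -1.3]
pad n 114 [-9.  36.5 57.5]
lid x,y mid [  3.4 -63.4]
backstop rear [-132.2 -131.4]
t: 18.3
position: [0.491, 0.0654, 0.1783]
eef_rot: [-1.571, 0.0, 0.212]
contact_force: [1.2, -0.5, 0.8]
grip_width: -0.0
t 18.35 clamp mm [  0.7  98.8 178.2] F clamp [ 1.06 -0.92 -0.25] w 0.0003 q [-0.26  0.28  0.09  2.01 -0.03  0.85  0.06]
jaw top n 96 y pct [-9.4 -7.7 -4.6 -1.5]
pad n 119 [-8.8 40.9 57.9]
lid x,y mid [  3.4 -63.5]
backstop rear [-132.2 -131.5]
t: 18.6
position: [0.4905, 0.0672, 0.1783]
eef_rot: [-1.571, 0.0, 0.212]
contact_force: [0.3, -1.2, -0.1]
grip_width: -0.0002
t 18.65 clamp mm [  0.7 100.7 178.3] F clamp [ 0.76 -1.02 -0.08] w 0.0 q [-0.27  0.28  0.09  2.01 -0.03  0.85  0.05]
jaw top n 100 y pct [-9.4 -7.7 -4.4 -1.1]
pad n 110 [-9.1 34.9 55.3]
lid x,y mid [  3.4 -63.5]
backstop rear [-132.2 -131.3]
t: 18.9
position: [0.4901, 0.0692, 0.1783]
eef_rot: [-1.571, 0.0, 0.212]
contact_force: [0.7, -1.2, 0.1]
grip_width: -0.0
t 18.95 clamp mm [  0.7 102.7 178.3] F clamp [-0.05 -1.12  0.76] w -0.0002 q [-0.27  0.28  0.09  2.01 -0.03  0.85  0.05]
jaw top n 96 y pct [-9.8 -7.6 -4.7 -1.8]
pad n 115 [-9.1 37.3 56.7]
lid x,y mid [  3.6 -63.5]
backstop rear [-132.2 -131.4]
```

```bash
python3 -m handwheel '[{"dx":0,"dy":0,"dz":0.2,"wx":0,"wy":0,"wz":0,"grip":1},{"dx":0,"dy":0,"dz":0,"wx":0,"wy":0,"wz":0,"grip":1}]'; python3 jaw.py 21
python3 -m handwheel '[{"dx":0,"dy":0,"dz":0.2,"wx":0,"wy":0,"wz":0,"grip":1},{"dx":0,"dy":0,"dz":0,"wx":0,"wy":0,"wz":0,"grip":1}]'; python3 jaw.py 22
python3 -m handwheel '[{"dx":0,"dy":0,"dz":0.2,"wx":0,"wy":0,"wz":0,"grip":1},{"dx":0,"dy":0,"dz":0,"wx":0,"wy":0,"wz":0,"grip":1}]'; python3 jaw.py 23
```

```text
t: 19.2
position: [0.4896, 0.0712, 0.1783]
eef_rot: [-1.571, 0.0, 0.212]
contact_force: [0.1, -1.2, 0.8]
grip_width: 0.0003
t 19.25 clamp mm [  0.6 104.7 178.3] F clamp [-0.16 -1.03  0.46] w -0.0002 q [-0.27  0.28  0.09  2.01 -0.03  0.85  0.04]
jaw top n 96 y pct [-9.4 -7.8 -4.3 -1. ]
pad n 107 [-9.4 37.  56.3]
lid x,y mid [  3.5 -63.7]
backstop rear [-132.3 -131.3]
t: 19.5
position: [0.4893, 0.073, 0.1783]
eef_rot: [-1.571, 0.0, 0.212]
contact_force: [0.8, -2.0, 1.6]
grip_width: 0.0004
t 19.55 clamp mm [  0.6 106.6 178.3] F clamp [ 0.41 -1.42  1.18] w -0.0 q [-0.28  0.28  0.09  2.01 -0.03  0.85  0.04]
jaw top n 97 y pct [-9.2 -7.4 -4.5 -1.5]
pad n 120 [-8.5 36.6 57.2]
lid x,y mid [  3.7 -63.6]
backstop rear [-132.1 -131.5]
t: 19.8
position: [0.4889, 0.0748, 0.1783]
eef_rot: [-1.571, 0.0, 0.212]
contact_force: [-0.4, -2.3, 1.5]
grip_width: 0.0
t 19.85 clamp mm [  0.7 108.5 178.3] F clamp [ 0.11 -2.74  1.58] w 0.0 q [-0.28  0.28  0.09  2.01 -0.03  0.85  0.03]
jaw top n 100 y pct [-9.1 -7.7 -4.7 -1.1]
pad n 116 [-9.3 35.5 56.2]
lid x,y mid [  3.9 -63.5]
backstop rear [-132.2 -131.4]
```

```bash
python3 -m handwheel '[{"dx":0,"dy":0,"dz":0.2,"wx":0,"wy":0,"wz":0,"grip":1},{"dx":0,"dy":0,"dz":0,"wx":0,"wy":0,"wz":0,"grip":1}]'; python3 jaw.py 24
python3 -m handwheel '[{"dx":0,"dy":0,"dz":0.2,"wx":0,"wy":0,"wz":0,"grip":1},{"dx":0,"dy":0,"dz":0,"wx":0,"wy":0,"wz":0,"grip":1}]'; python3 jaw.py 25
```

```text
t: 20.1
position: [0.4887, 0.0756, 0.1784]
eef_rot: [-1.572, 0.0, 0.211]
contact_force: [0.5, -5.0, 2.4]
grip_width: -0.0002
t 20.15 clamp mm [  0.7 109.4 178.4] F clamp [ 0.37 -4.43  1.92] w -0.0001 q [-0.28  0.28  0.09  2.01 -0.03  0.85  0.03]
jaw top n 93 y pct [-9.3 -7.7 -4.8 -0.8]
pad n 115 [-10.   38.7  56.9]
lid x,y mid [  3.6 -63.6]
backstop rear [-132.2 -131.5]
t: 20.4
position: [0.4884, 0.0771, 0.1784]
eef_rot: [-1.573, -0.0, 0.211]
contact_force: [0.1, -6.1, 3.0]
grip_width: 0.0002
t 20.45 clamp mm [  0.7 110.9 178.4] F clamp [-0.25 -6.16  2.67] w -0.0 q [-0.29  0.28  0.09  2.01 -0.03  0.85  0.03]
jaw top n 93 y pct [-10.3  -8.6  -5.7  -2.2]
pad n 114 [-9.5 38.1 56.4]
lid x,y mid [  3.2 -63.9]
backstop rear [-132.1 -131.5]
```

```bash
python3 -m handwheel '[{"dx":0,"dy":0,"dz":0.2,"wx":0,"wy":0,"wz":0,"grip":1},{"dx":0,"dy":0,"dz":0,"wx":0,"wy":0,"wz":0,"grip":1}]'; python3 jaw.py 26
python3 -m handwheel '[{"dx":0,"dy":0,"dz":0.2,"wx":0,"wy":0,"wz":0,"grip":1},{"dx":0,"dy":0,"dz":0,"wx":0,"wy":0,"wz":0,"grip":1}]'; python3 jaw.py 27
python3 -m handwheel '[{"dx":0,"dy":0,"dz":0.2,"wx":0,"wy":0,"wz":0,"grip":1},{"dx":0,"dy":0,"dz":0,"wx":0,"wy":0,"wz":0,"grip":1}]'; python3 jaw.py 28
```

```text
t: 20.7
position: [0.488, 0.0789, 0.1784]
eef_rot: [-1.573, -0.0, 0.211]
contact_force: [0.7, -7.5, 2.8]
grip_width: -0.0001
t 20.75 clamp mm [  0.7 112.7 178.5] F clamp [-0.72 -6.14  3.45] w 0.0001 q [-0.29  0.28  0.08  2.01 -0.03  0.85  0.02]
jaw top n 92 y pct [-11.4  -9.3  -6.6  -3.2]
pad n 116 [-10.6  34.1  54.3]
lid x,y mid [  3.4 -64.6]
backstop rear [-133.2 -132.5]
t: 21.0
position: [0.4876, 0.0809, 0.1784]
eef_rot: [-1.573, -0.0, 0.211]
contact_force: [0.8, -7.2, 3.4]
grip_width: 0.0001
t 21.05 clamp mm [  0.7 114.7 178.4] F clamp [-0.51 -6.71  3.11] w -0.0001 q [-0.29  0.28  0.08  2.01 -0.03  0.85  0.02]
jaw top n 90 y pct [-12.4 -10.7  -7.5  -4.7]
pad n 119 [-12.1  31.6  52.7]
lid x,y mid [  3.8 -66.1]
backstop rear [-134.5 -133.8]
t: 21.3
position: [0.4872, 0.0828, 0.1784]
eef_rot: [-1.573, -0.0, 0.211]
contact_force: [0.9, -6.8, 2.6]
grip_width: 0.0001
t 21.35 clamp mm [  0.7 116.6 178.4] F clamp [-1.14 -7.    2.74] w 0.0 q [-0.3   0.28  0.08  2.01 -0.03  0.85  0.01]
jaw top n 88 y pct [-13.7 -12.1  -8.7  -5.4]
pad n 119 [-13.2  32.6  52.3]
lid x,y mid [  3.4 -66.6]
backstop rear [-135.1 -134.4]
```

The backstop has taken up its 3 mm and sits against the catch, and the jar is seated in the V. I complete this stroke, return, and press the pad on the next one.

```bash
python3 -m handwheel '[{"dx":0,"dy":0,"dz":0.2,"wx":0,"wy":0,"wz":0,"grip":1},{"dx":0,"dy":0,"dz":0.1,"wx":0,"wy":0,"wz":0,"grip":1},{"dx":0,"dy":0,"dz":0,"wx":0,"wy":0,"wz":0,"grip":1}]'; python3 jaw.py 29
python3 -m handwheel '[{"dx":0,"dy":0,"dz":-1.2,"wx":0,"wy":0,"wz":0,"grip":1},{"dx":0,"dy":0,"dz":-1.2,"wx":0,"wy":0,"wz":0,"grip":1},{"dx":0,"dy":0,"dz":-1.2,"wx":0,"wy":0,"wz":0,"grip":1},{"dx":0,"dy":0,"dz":0,"wx":0,"wy":0,"wz":0,"grip":1}]';python3 jaw.py 30
python3 -m handwheel '[{"dx":0,"dy":0,"dz":0.6,"wx":0,"wy":0,"wz":0,"grip":1},{"dx":0,"dy":0,"dz":0.2,"wx":0,"wy":0,"wz":0,"grip":1},{"dx":0,"dy":0,"dz":0.2,"wx":0,"wy":0,"wz":0,"grip":1},{"dx":0,"dy":0,"dz":0,"wx":0,"wy":0,"wz":0,"grip":1}]'; python3 jaw.py 31
python3 -m handwheel '[{"dx":0,"dy":0,"dz":0.2,"wx":0,"wy":0,"wz":0,"grip":1},{"dx":0,"dy":0,"dz":0,"wx":0,"wy":0,"wz":0,"grip":1}]'; python3 jaw.py 32
```

```text
t: 21.72
position: [0.4868, 0.0847, 0.1783]
eef_rot: [-1.574, -0.0, 0.21]
contact_force: [1.5, -8.6, 1.0]
grip_width: 0.0
t 21.77 clamp mm [  0.6 118.6 178.3] F clamp [ 0.23 -9.18  1.57] w 0.0 q [-0.3   0.28  0.08  2.01 -0.03  0.85  0.01]
jaw top n 83 y pct [-15.  -13.5  -9.4  -6.5]
pad n 116 [-14.3  34.8  51.6]
lid x,y mid [  4.  -66.6]
backstop rear [-135.3 -134.4]
t: 22.28
position: [0.4939, 0.0513, 0.1782]
eef_rot: [-1.571, 0.0, 0.21]
contact_force: [0.3, -0.4, 0.2]
grip_width: -0.0001
t 22.32 clamp mm [  0.7  85.2 178.2] F clamp [-0.16  0.31 -0.42] w -0.0001 q [-0.24  0.28  0.1   2.01 -0.04  0.85  0.09]
jaw top n 104 y pct [-12.  -11.   -7.4  -4.1]
pad n 122 [-11.9  33.3  54.5]
lid x,y mid [  3.5 -66.6]
backstop rear [-135.1 -134.2]
t: 22.82
position: [0.4917, 0.0625, 0.1784]
eef_rot: [-1.571, -0.0, 0.213]
contact_force: [0.3, -1.2, 0.1]
grip_width: -0.0001
t 22.88 clamp mm [  0.8  95.8 178.3] F clamp [ 0.58 -1.06  0.88] w -0.0001 q [-0.26  0.28  0.09  2.01 -0.03  0.85  0.06]
jaw top n 98 y pct [-12.2 -10.5  -7.2  -4.1]
pad n 115 [-11.8  34.5  54.8]
lid x,y mid [  3.7 -66.4]
backstop rear [-135.1 -134.3]
t: 23.12
position: [0.4912, 0.0642, 0.1783]
eef_rot: [-1.571, -0.0, 0.212]
contact_force: [0.2, -1.0, 1.2]
grip_width: 0.0001
t 23.18 clamp mm [  0.8  97.5 178.3] F clamp [-0.13 -1.55  0.09] w 0.0001 q [-0.26  0.28  0.09  2.01 -0.03  0.85  0.06]
jaw top n 100 y pct [-11.8 -10.8  -7.5  -4.5]
pad n 111 [-12.2  33.4  53.9]
lid x,y mid [  3.5 -66.7]
backstop rear [-135.2 -134.3]
```

```bash
python3 -m handwheel '[{"dx":0,"dy":0,"dz":0.2,"wx":0,"wy":0,"wz":0,"grip":1},{"dx":0,"dy":0,"dz":0,"wx":0,"wy":0,"wz":0,"grip":1}]'; python3 jaw.py 33
python3 -m handwheel '[{"dx":0,"dy":0,"dz":0.2,"wx":0,"wy":0,"wz":0,"grip":1},{"dx":0,"dy":0,"dz":0,"wx":0,"wy":0,"wz":0,"grip":1}]'; python3 jaw.py 34
python3 -m handwheel '[{"dx":0,"dy":0,"dz":0.2,"wx":0,"wy":0,"wz":0,"grip":1},{"dx":0,"dy":0,"dz":0,"wx":0,"wy":0,"wz":0,"grip":1}]'; python3 jaw.py 35
python3 -m handwheel '[{"dx":0,"dy":0,"dz":0.2,"wx":0,"wy":0,"wz":0,"grip":1},{"dx":0,"dy":0,"dz":0,"wx":0,"wy":0,"wz":0,"grip":1}]'; python3 jaw.py 36
```

```text
t: 23.42
position: [0.491, 0.0655, 0.1784]
eef_rot: [-1.571, -0.0, 0.212]
contact_force: [0.7, -2.7, 2.1]
grip_width: 0.0
t 23.48 clamp mm [  0.8  99.  178.4] F clamp [-0.48 -4.11  1.79] w 0.0002 q [-0.27  0.28  0.09  2.01 -0.03  0.85  0.05]
jaw top n 100 y pct [-12.5 -10.5  -7.3  -4.1]
pad n 106 [-12.2  36.6  54. ]
lid x,y mid [  3.6 -66.2]
backstop rear [-135.3 -134.2]
t: 23.72
position: [0.4906, 0.0673, 0.1785]
eef_rot: [-1.572, -0.0, 0.211]
contact_force: [0.9, -5.5, 3.3]
grip_width: 0.0001
t 23.77 clamp mm [  0.8 100.8 178.5] F clamp [-1.12 -4.84  3.72] w -0.0 q [-0.27  0.28  0.09  2.01 -0.03  0.85  0.05]
jaw top n 92 y pct [-12.7 -10.7  -7.6  -4.5]
pad n 109 [-12.7  36.4  58.1]
lid x,y mid [  3.4 -66.4]
backstop rear [-135.3 -134.4]
t: 24.02
position: [0.4903, 0.0691, 0.1786]
eef_rot: [-1.572, -0.0, 0.211]
contact_force: [0.0, -5.0, 3.8]
grip_width: 0.0001
t 24.07 clamp mm [  0.8 102.7 178.6] F clamp [-0.99 -4.98  2.73] w -0.0 q [-0.27  0.28  0.09  2.01 -0.03  0.85  0.05]
jaw top n 97 y pct [-13.4 -11.8  -8.7  -5.9]
pad n 123 [-13.1  35.1  54.4]
lid x,y mid [  3.7 -66.5]
backstop rear [-135.3 -134.3]
t: 24.32
position: [0.4899, 0.071, 0.1786]
eef_rot: [-1.572, -0.0, 0.211]
contact_force: [1.1, -4.9, 3.9]
grip_width: -0.0001
t 24.38 clamp mm [  0.9 104.5 178.6] F clamp [-0.98 -6.43  3.28] w -0.0002 q [-0.28  0.28  0.09  2.01 -0.03  0.85  0.04]
jaw top n 87 y pct [-14.4 -13.   -9.6  -6.2]
pad n 118 [-13.7  34.7  53.5]
lid x,y mid [  3.7 -66.5]
backstop rear [-135.1 -134.3]
```

```bash
python3 -m handwheel '[{"dx":0,"dy":0,"dz":0.2,"wx":0,"wy":0,"wz":0,"grip":1},{"dx":0,"dy":0,"dz":0,"wx":0,"wy":0,"wz":0,"grip":1}]'; python3 jaw.py 37
python3 -m handwheel '[{"dx":0,"dy":0,"dz":0.2,"wx":0,"wy":0,"wz":0,"grip":1},{"dx":0,"dy":0,"dz":0,"wx":0,"wy":0,"wz":0,"grip":1}]'; python3 jaw.py 38
python3 -m handwheel '[{"dx":0,"dy":0,"dz":0.2,"wx":0,"wy":0,"wz":0,"grip":1},{"dx":0,"dy":0,"dz":0,"wx":0,"wy":0,"wz":0,"grip":1}]'; python3 jaw.py 39
```

```text
t: 24.62
position: [0.4896, 0.0725, 0.1787]
eef_rot: [-1.572, -0.001, 0.211]
contact_force: [0.5, -6.4, 4.3]
grip_width: 0.0
t 24.68 clamp mm [  0.9 106.1 178.7] F clamp [-1.63 -6.26  4.47] w -0.0002 q [-0.28  0.28  0.09  2.01 -0.03  0.85  0.04]
jaw top n 84 y pct [-15.1 -13.9  -9.9  -6.8]
pad n 109 [-14.3  33.4  52.4]
lid x,y mid [  3.6 -66.7]
backstop rear [-135.2 -134.4]
t: 24.92
position: [0.4893, 0.074, 0.1788]
eef_rot: [-1.573, -0.001, 0.211]
contact_force: [1.0, -7.1, 4.3]
grip_width: 0.0002
t 24.98 clamp mm [  0.9 107.6 178.8] F clamp [-0.57 -8.22  5.12] w 0.0003 q [-0.28  0.28  0.09  2.01 -0.03  0.85  0.03]
jaw top n 81 y pct [-16.4 -14.1  -9.7  -7.5]
pad n 113 [-15.2  37.6  54.8]
lid x,y mid [  3.4 -66.4]
backstop rear [-135.3 -134.4]
t: 25.22
position: [0.4889, 0.0757, 0.1789]
eef_rot: [-1.573, -0.001, 0.21]
contact_force: [0.4, -7.8, 6.6]
grip_width: 0.0001
t 25.27 clamp mm [  0.9 109.3 178.9] F clamp [-1.4  -8.32  5.74] w 0.0001 q [-0.28  0.28  0.09  2.01 -0.03  0.85  0.03]
jaw top n 74 y pct [-17.2 -15.  -11.1  -8.1]
pad n 114 [-15.2  35.5  52.7]
lid x,y mid [  3.7 -66.9]
backstop rear [-135.4 -134.4]
```

```bash
python3 -m handwheel '[{"dx":0,"dy":0,"dz":0.1,"wx":0,"wy":0,"wz":0,"grip":1},{"dx":0,"dy":0,"dz":0,"wx":0,"wy":0,"wz":0,"grip":1},{"dx":0,"dy":0,"dz":0,"wx":0,"wy":0,"wz":0,"grip":1}]'; python3 jaw.py 40; python3 look.py 41; python3 - <<'E'
import numpy as np,cv2
A=[cv2.resize(np.load(f'/tmp/scene{n}.npz')['img'][225:285,195:245],None,fx=7,fy=7,interpolation=cv2.INTER_CUBIC) for n in(30,41)]
cv2.imwrite('pics/cmp41.png',np.hstack(A)[...,::-1])
E
```

```text
t: 25.65
position: [0.4888, 0.0764, 0.1789]
eef_rot: [-1.573, -0.001, 0.21]
contact_force: [0.8, -9.6, 6.0]
grip_width: -0.0002
t 25.7 clamp mm [  0.9 110.1 178.9] F clamp [-1.6  -8.65  6.36] w 0.0001 q [-0.29  0.28  0.09  2.01 -0.03  0.85  0.03]
jaw top n 71 y pct [-17.4 -15.6 -11.8  -9. ]
pad n 118 [20.4 38.5 54.3]
lid x,y mid [  3.5 -66.7]
backstop rear [-135.2 -134.4]
t 25.7 clamp mm [  0.9 110.1 178.9] F clamp [-1.6  -8.65  6.36] w 0.0001 q [-0.29  0.28  0.09  2.01 -0.03  0.85  0.03]
```

View pics/cmp41.png

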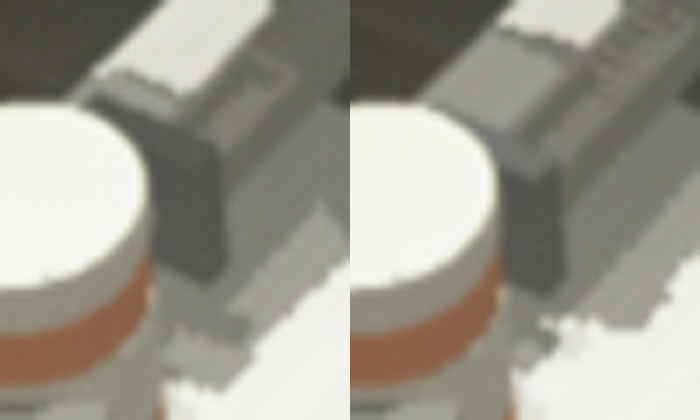

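View pics/scene41.png

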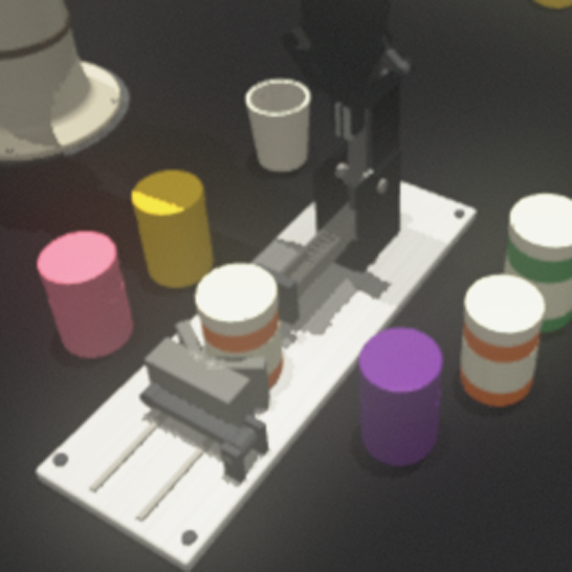

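View pics/top41.png

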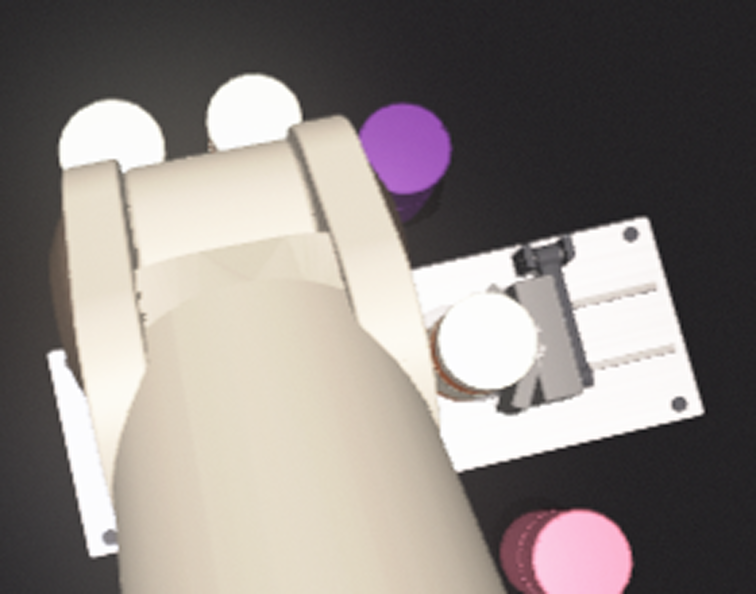

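The comparison shows the jaw's lower right corner moving from about (222,282) at rest to (555-350=205,296). I convert that shift to mm.

```bash
python3 - <<'E'
from h import *
s=dict(np.load("/tmp/scene41.npz"))
w=lambda P:T[:3,3]+T[:3,:3]@np.array(P)
a,b=proj(s,np.array([w([.02,-.01,.04]),w([.02,-.02,.04])])); print("px per 10mm",b-a)
# right vertical edge of jaw: dark->lighter transition, subpixel, along rows; rest frames vs now
def edge(n,rows):
    g=cv2.cvtColor(np.load(f"/tmp/scene{n}.npz")["img"],cv2.COLOR_RGB2GRAY).astype(float); g=cv2.GaussianBlur(g,(3,3),0.6)
    out=[]
    for r in rows:
        seg=g[r,219:232]; d=np.clip(np.diff(seg),0,None); out.append((d*(np.arange(12)+219.5)).sum()/d.sum())
    return np.array(out)
for n in (30,31,32,33,34,35,36,37,38,39,40,41):
    print(n,np.round(edge(n,range(252,262)),1))
E
```

```text
px per 10mm [-2.89429399  3.14260946]
30 [227.1 226.9 226.7 226.7 226.8 226.9 227.  226.9 227.  227.3]
31 [227.3 226.9 226.8 226.7 226.8 226.9 227.  227.  227.1 227.2]
32 [227.2 226.9 226.8 226.7 226.8 226.9 227.  227.  227.  227.1]
33 [227.2 226.9 226.7 226.7 226.7 226.9 227.  227.  227.1 227.3]
34 [227.  226.7 226.7 226.6 226.7 226.7 226.7 226.7 226.7 227. ]
35 [226.9 226.7 226.4 226.4 226.4 226.4 226.4 226.5 226.6 226.6]
36 [226.7 226.4 226.1 226.1 226.1 226.2 226.3 226.4 226.3 226.4]
37 [226.7 226.5 226.1 225.8 225.8 225.7 225.9 226.1 226.2 226.4]
38 [226.6 226.3 225.9 225.7 225.7 225.7 225.7 225.7 225.7 225.8]
39 [226.4 226.2 225.8 225.5 225.4 225.4 225.4 225.4 225.5 225.6]
40 [226.2 226.  225.6 225.3 225.2 225.2 225.3 225.3 225.2 225.4]
41 [226.2 226.  225.7 225.3 225.1 225.3 225.3 225.3 225.3 225.4]
```

The edge shift gives 5.8 mm of jaw advance from rest, against 5.9 mm from the trigger geometry. Add the roughly 0.5–1.4 mm still pressed in at rest and the pad is about 6.3–7.2 mm in. I do a brief steadiness check, then hand in.

```bash
python3 -m handwheel '[{"dx":0,"dy":0,"dz":0,"wx":0,"wy":0,"wz":0,"grip":1},{"dx":0,"dy":0,"dz":0,"wx":0,"wy":0,"wz":0,"grip":1},{"dx":0,"dy":0,"dz":0,"wx":0,"wy":0,"wz":0,"grip":1},{"dx":0,"dy":0,"dz":0,"wx":0,"wy":0,"wz":0,"grip":1}]'; python3 jaw.py 42; python3 -c "
from bench import bot; print(bot.close_job())"
```

```text
t: 26.3
position: [0.4888, 0.0764, 0.1789]
eef_rot: [-1.573, -0.001, 0.21]
contact_force: [1.1, -9.1, 6.0]
grip_width: 0.0
t 26.35 clamp mm [  0.9 110.1 178.9] F clamp [-1.28 -8.43  5.9 ] w 0.0002 q [-0.29  0.28  0.09  2.01 -0.03  0.85  0.03]
jaw top n 69 y pct [-17.7 -15.1 -10.7  -8.4]
pad n 105 [15.1 35.8 54.2]
lid x,y mid [  3.6 -66.7]
backstop rear [-135.2 -134.3]
the job is handed in; nothing more can be done
None
```

The bait jar is clamped and the job is handed in at t ≈ 26 s of the 67 s allowed, with the arm still holding the trigger squeezed. I pushed the backstop to its end stop, flipped the catch flat behind it, and pumped the trigger four full strokes plus a final partial one that is still held.

**Last checks:**
- **Catch and backstop:** the catch bar lies flat. The backstop took up its 3 mm of play and rests against the bar. The jar is seated in the V.
- **Hold:** the last readings were steady, with about 8.5 N on the trigger.
- **Pad:** I put it at about 6.3–7.2 mm in. The image edge gave 5.8 mm of jaw advance since the last release and the trigger geometry 5.9 mm. I added an estimated 0.5–1.4 mm still pressed in at that point.
- **Other objects:** the two other jars, the beaker and the look-alikes appear unmoved in the pictures. I did not measure their positions again at the end.

**Weak or odd points:**
- **Pad not seen directly:** the jar and jaw hide it from the scene camera and the arm hides it from the top camera, so its depth is worked out rather than measured.
- **Jaw by depth camera:** these readings were less consistent, at 3–6 mm of advance, because the jar partly hides the jaw.
- **Fourth stroke:** the jaw moved about 2 mm at the start of the stroke, then the trigger ran through slack before catching again. I did not find out why.

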